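Dial open the stamp lockbox

TASK

Open the grey lockbox on the desk. Grip the dial's black crank handle and turn it clockwise (seen from above) at least one full turn and on to the round stud, stopping with the handle there; then turn counterclockwise, go past the double bar once, and stop when the handle comes to the double bar the second time; then turn slowly clockwise again until you feel the dial stop dead as the bolt drops in, without forcing it. Then slide the cover fully open towards the front by its pull and let go.

Things in the scene. Friction and masses are not known exactly. Their poses are not given: they have to be found in the camera images.
- lockbox: grey steel lockbox fixed to the desk, 130 (x) x 240 (y) x 75 mm high. Origin: middle of its underside; +z up, +x away from the robot, +y left, at yaw 0. Round dial on the left half of its top, sliding cover on the right half. Clock directions on the dial: 12 = box +x, 3 = box -y, 9 = box +y. Desk things stand round it.
- dial_axis (a point): point on the dial's vertical axis at the box top, 75 mm above the desk, 62 mm to box +y of the box centre. Steel dial, 82 mm across, upper face 8 mm above this point. Twelve fixed clock marks round it: short ticks, but a round stud (12 mm) at 2 o'clock, two 16 mm bars side by side at 10 o'clock, none at 3. Stop the handle within 9 degrees of a mark.
- crank_mid (a point): grip point of the upright black crank handle: 17 mm thick, 34 mm tall (85 to 119 mm above the desk), 32 mm from the dial axis; this point is on its axis, 107 mm above the desk. It spins freely on its pin, so it can be led round a circle without turning the gripper. Turning takes 2 to 5 N, with bumps up to 8 N; at the last stop push with no more than 20 N here.
- cover_pull (a point): grip point of the black pull bar on the aluminium cover: bar 14 (box x) x 46 (box y) x 36 mm tall, cover's upper face 80.5 mm above the desk, bar top 121.5; this point is in the middle of the bar, 102.5 mm above the desk. The cover slides 85 mm towards box -x with 2 to 4 N when the bolt is drawn back, and is blocked before.
- dial (a joint): dial angle, rad, grows clockwise seen from above and counts whole turns; 0 = handle at 12 o'clock (box +x), 1.047 = at the round stud (2 o'clock), -1.047 = at the double bar (10 o'clock), each plus whole turns. It starts between -1.0 and 0.45. The last stop lies somewhere between 0.7 and 2.1 (plus whole turns), different on every box.
- cover (a joint): opening of the cover, m: 0 shut, 0.085 slid fully open towards box -x.
- bolt_stud (a point): top of the small steel stud, 6 mm thick and 10 mm tall, in a black slot between dial and cover, 85 mm above the desk; it is fixed to the spring bolt. Locked, it stands 62 mm to box -y of the dial axis and the bolt blocks the cover. It moves 9.5 mm to box +y when the bolt drops in, which also blocks the dial; a dip of 2 mm once a turn is normal. Not to be touched.

How it is judged:
By the outcome, as a careful person would: the job done as asked, in the order asked, and still so for the second after the job is handed in, with the robot touching nothing.
It also fails if it takes over 72 s, if anything falls off the work surface, if the arm or the gripper's body presses on something with over 40 N, if the wrist force passes 120 N, or if a joint passes its speed limit or range.

ROBOT

A 6-joint arm with a two-finger parallel gripper is mounted at the origin on the work surface; the furniture and walls round the work are solid. World frame = base frame: x ahead of the robot, y to its left, z up, the work surface at z = 0. Lengths are in m, angles in rad, forces in N, time in s.
With the tool pointing down it reaches from about 0.35 to 0.875 m from the base axis. Payload 4.2 kg.
Tool frame: the origin (TCP) lies midway between the tips of the shut fingers; the grasp point (between the pads) lies 19 mm behind it; z points along the fingers, y is the direction in which the jaws open and shut (so a half turn about z gives the same grasp; the last joint's range is limited). The gripper opens to 87 mm and grips with 3 to 60 N. Pads are 19 mm wide; open, the fingers measure 117 mm over their backs; the gripper's body (75 mm by 190 mm) begins 51 mm behind the grasp point.
Start: joints at [1.361, 0.385, 0.008, 0, -1.194, -0.259], TCP at [0.282, 0.558, 0.187] pointing down, gripper open.
Joint ranges: [-3.14, 3.14], [-1.21, 2.06], [-1.07, 1.41], [-3.16, 2.05], [-2.99, -0.16], [-3.1, 3.1]. Speed limits (rad/s): [2.79, 2.79, 3.14, 3.14, 3.14, 3.14].

INTERFACE

Orientations are given as a unit quaternion [x, y, z, w].
In Python, from plant import ctrl gives the robot as it stands.
- The arm moves only by the tool servo_tool, never from a script. Its argument "series" is a list of rows, each an object of numbers: "tx", "ty", "tz": the shift along the tool's x, y, z in mm; "wx", "wy", "wz": the turn, a rotation vector about the tool's x, y, z in degrees; "fingers": the closure, from 0 (fully open) to 1 (shut). In form: [{"tx": .., "ty": .., "tz": .., "wx": .., "wy": .., "wz": .., "fingers": ..}, ...]. A call has 1 to 10 rows; each row shifts and turns the pose as measured when the row begins, along the tool's axes as they then stand; what a row does not reach is not made up. A row lasts 1/10 s, in which the tool goes at most 50 mm and 8.59 degrees, less where a joint would pass 70% of its speed; a pose out of reach is approached as far as the arm can. A call is refused whole if a number of a shift passes 50 or a number of a turn 8.59, either way. A call with a gripper value outside its range is refused whole. The fingers move at their own pace and stop on an object; "newtons" is the grip in N (left out, the last holds). Time passes only in rows, so rows that do not move let the fingers close. It gives the time, the measured TCP pose, the force and the opening at its end, in the units of the state.
- ctrl.get_state(): the state, without advancing time (a new reading comes with each control period).
- ctrl.get_image(name): name is "side" or "top"; returns a dict with "frame" (420x560x3 uint8, red, green, blue), "z_map" (420x560 float32, m along the optical axis (not along the pixel's ray), 0 where there is no reading), "intrinsics" (3x3 intrinsics, pixels), "rvec" (rotation vector, rad) and "tvec" (3), from world to camera coordinates, as OpenCV has them. Camera axes: x right, y down, z forward; pixel columns grow to the right and rows downward; lengths in m; the calibration is good to about 2 mm. A picture is of the moment at which its call begins.
- ctrl.close_job(): hands the job in, once; it reports no verdict.
Trained networks look in a picture, given as the dict that the camera call returned (one of the last four; its "shot" number tells which), for a name from the list of things; names that differ only in an ending like _2 or _b are one class to them, and where a whole thing is asked for, a point or a joint stands for the part that bears it (a point fixed in the world has none). Each returns a list of dicts, best first, with "score" (0 to 1); they miss things now and then, are a little off and sometimes report something else, mostly with a low value. They report only what shows in the picture. A call takes as long as a camera call.
- ctrl.look_for(picture, query): "rect" ([centre column, centre row, width, height] in pixels, round what is visible of it).
- ctrl.tip_of(picture, query): "point" ([column, row] in pixels: a listed point, or the origin of a listed thing).
The state is a dict: "time_s": time; "qpos": joint angles; "qvel": joint speeds; "joint_efforts": joint torques, N m; "eef_pos": TCP position; "ee_rot": TCP orientation; "contact_force": force on the tool from outside, world axes, zero at the start; "ft_torque": the same for the moment, N m; "gripper_width": finger opening in m.
Only numpy, scipy, OpenCV 4.12 (cv2) and the standard library are available. Lean on these libraries where they do the work, as an engineer would, in place of code of your own. Each camera call takes 0.05 s, during which the arm holds its last target.

## Working session

There is one attempt and no reset: what is moved stays moved. The work goes in short steps, Python scripts to look and compute and a tool call to move; the robot and the scene stay as the last step left them, time stands still between calls to the robot, and variables do not carry over. Pictures are saved under pics/ and viewed, and the job is handed in when it is done.

Besides the shell and the picture viewer there is one more tool, called after "Request:" by a JSON object that holds its "op" and its "data", one argument or row to a line. servo_tool: Moves the arm, as the interface text tells. Its arguments: {"type":"object","properties":{"series":{"type":"array","items":{"type":"object","properties":{"tx":{"type":"number"},"ty":{"type":"number"},"tz":{"type":"number"},"wx":{"type":"number"},"wy":{"type":"number"},"wz":{"type":"number"},"fingers":{"type":"number"}}}},"newtons":{"type":"number"}},"required":["series"]}

```bash
ls; mkdir -p pics; cat > h.py <<'E'
import numpy as np, cv2
from plant import ctrl
from scipy.spatial.transform import Rotation as R
def px2w(im,u,v,z=None,d=None):
    K=np.array(im["intrinsics"]);Rm=cv2.Rodrigues(np.array(im["rvec"],float))[0];t=np.array(im["tvec"],float).reshape(3)
    ray=np.linalg.inv(K)@[u,v,1]
    C=-Rm.T@t; r=Rm.T@ray
    if d is None: d=(z-C[2])/r[2]
    return C+d*r
def proj(im,P):
    p,_=cv2.projectPoints(np.array(P,float).reshape(-1,3),np.array(im["rvec"],float),np.array(im["tvec"],float),np.array(im["intrinsics"],float),None)
    return p.reshape(-1,2)
def save(im,name): cv2.imwrite("pics/"+name,im["frame"][:,:,::-1])
E
python3 - <<'E'
from h import *
print(ctrl.get_state())
for n in("top","side"):
    im=ctrl.get_image(n); save(im,n+"0.png")
    for q in("lockbox","dial_axis","crank_mid","cover_pull","bolt_stud"):
        r=ctrl.tip_of(im,q)[:2]
        for a in r:
            u,v=a["point"]; z={"lockbox":0,"dial_axis":.075,"crank_mid":.107,"cover_pull":.1025,"bolt_stud":.085}[q]
            print(n,q,np.round(a["point"],1),round(a["score"],2),px2w(im,u,v,z=z).round(4))
E
```

```text
pics
{'time_s': 0.0, 'qpos': array([ 1.36058081e+00,  3.85581388e-01,  6.58440759e-03, -5.15844865e-04,
       -1.19399855e+00, -2.58607628e-01]), 'qvel': array([-1.72317099e-05,  4.29067385e-04, -3.86730224e-04,  1.26158485e-03,
        5.66632079e-04, -1.93169144e-03]), 'joint_efforts': array([-8.19691331e-05, -3.90666711e+01,  1.87401634e+01,  4.21997756e+00,
        1.09945703e-02, -1.94795525e-04]), 'eef_pos': array([0.28206375, 0.55694572, 0.186326  ]), 'ee_rot': array([ 9.72628459e-01, -2.32363107e-01, -2.13050507e-04,  1.10507807e-03]), 'contact_force': array([-0.31102464,  0.48047203,  0.00615835]), 'ft_torque': array([ 0.00716314, -0.04877514, -0.05488312]), 'gripper_width': 0.08678143179709638}
top lockbox [281.9 240.3] 0.78 [0.5102 0.0081 0.    ]
top dial_axis [247.2 234.4] 0.65 [0.5158 0.082  0.075 ]
top crank_mid [246.3 220.5] 0.42 [0.5414 0.081  0.107 ]
top cover_pull [312.9 232.5] 0.91 [ 0.5166 -0.0579  0.1025]
top cover_pull [278.6 239.4] 0.41 [0.5022 0.0135 0.1025]
side lockbox [262.6 252.2] 0.6 [0.5184 0.0124 0.    ]
side dial_axis [245.9 205.7] 0.61 [0.5101 0.0689 0.075 ]
side crank_mid [259.7 182.4] 0.57 [0.5462 0.0851 0.107 ]
side cover_pull [281.5 232.7] 0.62 [ 0.5229 -0.0515  0.1025]
```

View pics/top0.png

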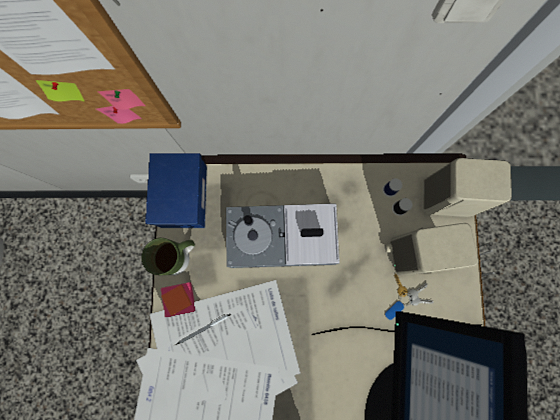

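View pics/side0.png

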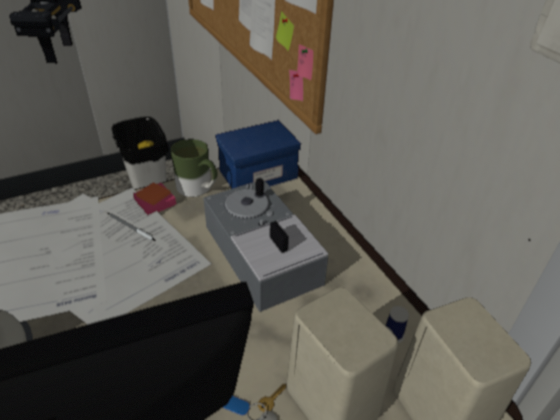

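```bash
python3 - <<'E'
from h import *
ims=[]
for n in("top","side"):
    im=ctrl.get_image(n)
    H,W=im["z_map"].shape
    K=np.array(im["intrinsics"]);Rm=cv2.Rodrigues(np.array(im["rvec"],float))[0];t=np.array(im["tvec"],float).reshape(3)
    v,u=np.mgrid[:H,:W]; d=im["z_map"]
    P=np.stack([(u-K[0,2])/K[0,0]*d,(v-K[1,2])/K[1,1]*d,d],-1)
    P=(P-t)@Rm
    np.savez("/tmp/%s.npz"%n,P=P,d=d,f=im["frame"])
    print(n,"cam",(-Rm.T@t).round(3),K[0,0])
    ok=(d>0)
    for lo,hi in((.07,.079),(.079,.082),(.082,.086),(.1,.123)):
        m=ok&(P[...,2]>lo)&(P[...,2]<hi)&(P[...,0]>.38)&(P[...,0]<.64)&(abs(P[...,1])<.2)
        q=P[m]; print(lo,len(q),q.mean(0).round(4),q.min(0).round(3),q.max(0).round(3))
    x0,y0,x1,y1=(200,150,370,300)
    c=cv2.resize(im["frame"][y0:y1,x0:x1,::-1],None,fx=4.5,fy=4,interpolation=cv2.INTER_CUBIC) 
    c=cv2.resize(im["frame"][y0:y1,x0:x1,::-1],None,fx=4,fy=4,interpolation=cv2.INTER_CUBIC)
    cv2.imwrite("pics/%s_zoom.png"%n,c)
E
```

```text
top cam [ 0.42  -0.005  0.936] 401.598113783016
0.07 2131 [0.5106 0.058  0.0768] [ 0.448 -0.113  0.07 ] [0.596 0.189 0.079]
0.079 1646 [ 0.5159 -0.0289  0.0808] [ 0.448 -0.112  0.079] [0.604 0.189 0.082]
0.082 2400 [ 0.5157 -0.01    0.0836] [ 0.452 -0.111  0.082] [0.635 0.189 0.086]
0.1 289 [0.5366 0.0238 0.1134] [ 0.51  -0.076  0.1  ] [0.637 0.2   0.123]
side cam [ 0.243 -0.569  0.649] 479.92564696082593
0.07 2530 [0.5072 0.0314 0.0755] [ 0.445 -0.113  0.07 ] [0.639 0.198 0.079]
0.079 2993 [ 0.5132 -0.0475  0.0806] [ 0.451 -0.112  0.079] [0.636 0.196 0.082]
0.082 1057 [0.5173 0.0479 0.0833] [ 0.453 -0.112  0.082] [0.639 0.2   0.086]
0.1 375 [ 0.5215 -0.0219  0.1122] [ 0.508 -0.078  0.1  ] [0.61  0.197 0.121]
```

View pics/top_zoom.png

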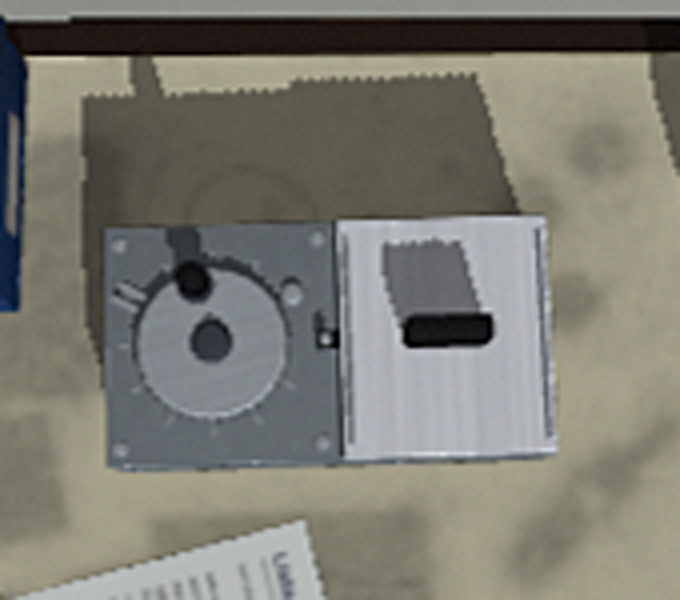

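View pics/side_zoom.png

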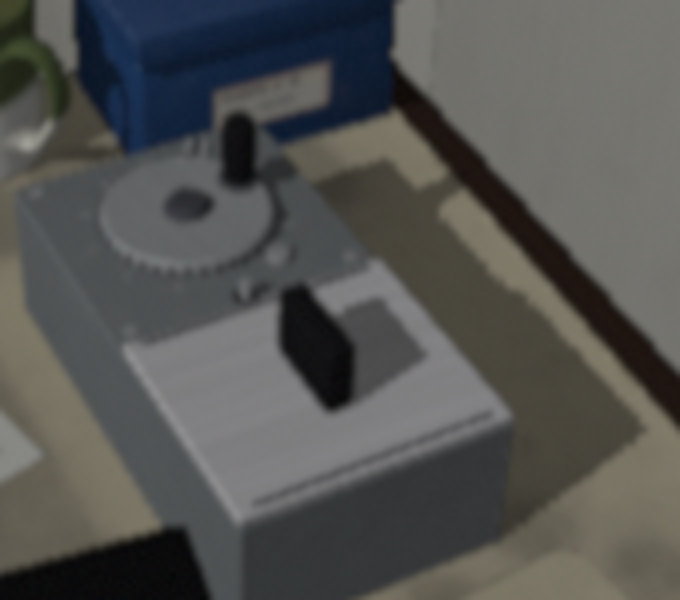

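The top picture shows the box nearly square to the world: dial hub near (253,235), handle near (248,220) just left of 12 o'clock, pull near (312,232), and bolt stud near (281,234). Next I'll fit the geometry and check the heights of the obstacles.

```bash
python3 - <<'E'
from h import *
D=np.load("/tmp/top.npz");P=D["P"];d=D["d"]
im=ctrl.get_image("top")
Z=lambda u,v,z:px2w(im,200+u/4-.375,150+v/4-.375,z=z).round(4)
for n,a in dict(TL=(106,229,.075),BL=(108,467,.075),TR=(545,216,.0805),BR=(555,455,.0805),hub=(211,341,.085),stud=(291,293,.077),dbar=(128,296,.077),handletop=(190,278,.119),pulltop=(448,330,.1215),bolt=(326,338,.085)).items(): print(n,Z(*a))
# dial disc: fit circle to edge in zoom
pts=[(136,341),(288,341),(211,418),(160,290),(262,288),(157,396),(266,395)]
W=np.array([Z(u,v,.083)[:2] for u,v in pts]);A=np.c_[2*W,np.ones(len(W))];s=np.linalg.lstsq(A,(W**2).sum(1),rcond=None)[0]
print("dial fit",s[:2],np.sqrt(s[2]+s[:2]@s[:2]))
# height map
for x in np.arange(.34,.8,.03):
    row=[]
    for y in np.arange(.34,-.2,-.03):
        m=(d>0)&(abs(P[...,0]-x)<.015)&(abs(P[...,1]-y)<.015)
        row.append("%4d"%(np.nanmax(P[m][:,2])*1000) if m.any() else "   .")
    print("%.2f"%x," ".join(row))
for n in("top","side"):
    Q=np.load("/tmp/%s.npz"%n)["P"].reshape(-1,3)
    for nm,c in(("handle",(.545,.085)),("pull",(.52,-.06))):
        m=(Q[:,2]>.095)&(Q[:,2]<.125)&(np.hypot(Q[:,0]-c[0],Q[:,1]-c[1])<.04)
        q=Q[m];print(n,nm,len(q),q.mean(0).round(4),q.min(0).round(4),q.max(0).round(4))
E
```

```text
TL [0.5763 0.129  0.075 ]
BL [0.4474 0.1249 0.075 ]
TR [ 0.5818 -0.1097  0.0805]
BR [ 0.4537 -0.112   0.0805]
hub [0.5137 0.0699 0.085 ]
stud [0.5405 0.0276 0.077 ]
dbar [0.539  0.1159 0.077 ]
handletop [0.5425 0.0781 0.119 ]
pulltop [ 0.5152 -0.0541  0.1215]
bolt [0.5152 0.0086 0.085 ]
dial fit [0.5127835  0.06966995] 0.04026806148038788
0.34    .    8   24   33   30    8   11   12    9    7    7    8    5    5    6    6    5    6    5
0.37    .    4   33   34   35    9    9    8    9    8   10    7    5    5    5    4    5    6    5
0.40    .    5   32   34   34    6    7    7    9    8    8    8    5    5    7    7    5    6    5
0.43    .    5  104  103  100    6    7    5    5    5    7    5    6    5    7    6    4    5    5
0.46    .  103  103   31  103    4    6   81   80   83   80   84   85   85   85   86    6    5    6
0.49    .  102  104  104  103   80    5   81   88   90   87   85   88   85   86   85    5    5    6
0.52    .    5  102  103   66    6    5   81   88   92   88   87  118  121  121   85    7    4    5
0.55    .  102  101  103  103  102    5   81  120  123   88
[... 491 characters left out ...]
   6    6    5    5    5    5    4    6    5    5
0.73    .    .    .    .    0    4    4    5    4    3    4    4    3    4    4    6    4    3    4
0.76  493  492  491  500  481  476  474  472  474  470  473  472  471  469  468  470  468  466  484
0.79   33   32   32  476  476  476  476  475  474  474  472  472  471  471  470  470  469  468  468
top handle 62 [0.5431 0.0787 0.1168] [0.5363 0.0715 0.0993] [0.5511 0.0873 0.1235]
top pull 175 [ 0.5168 -0.0539  0.1159] [ 0.51   -0.0758  0.0957] [ 0.5245 -0.0311  0.1213]
side handle 118 [0.5408 0.076  0.1098] [0.5344 0.0706 0.0956] [0.5502 0.0858 0.1206]
side pull 320 [ 0.5139 -0.0589  0.1102] [ 0.508  -0.0778  0.095 ] [ 0.524  -0.031   0.1184]
```

```bash
cat >> h.py <<'E'
DIAL=np.array([.5132,.0697]); YAW=np.radians(1.4)
def exa(st=None):
    st=st or ctrl.get_state(); m=R.from_quat(st["ee_rot"]).as_matrix(); return np.arctan2(m[1,0],m[0,0]),m
def goto(x,y,z,n,jaw=None):
    st=ctrl.get_state();a,m=exa(st);p=st["eef_pos"]
    dv=(np.array([x,y,z])-p)*1000
    dw=0
    if jaw is not None:
        ya=np.degrees(np.arctan2(m[1,1],m[0,1])); dw=(ya-jaw+90)%180-90
    for i in range(n):
        b=a-np.radians(dw)*i/n
        ex=np.array([np.cos(b),np.sin(b)]);ey=np.array([np.sin(b),-np.cos(b)])
        print('{"tx":%.1f,"ty":%.1f,"tz":%.1f,"wz":%.1f}'%(dv[:2]@ex/n,dv[:2]@ey/n,-dv[2]/n,dw/n))
def stat():
    s=ctrl.get_state();a,m=exa(s);p=s["eef_pos"];v=p[:2]-DIAL
    print("t",round(s["time_s"],2),"p",p.round(4),"F",s["contact_force"].round(1),"w",round(s["gripper_width"],4),"tilt",m[:,2].round(3),"jaw",round(np.degrees(np.arctan2(m[1,1],m[0,1])),1),"r",round(np.hypot(*v)*1000,1),"dialdeg",round(-np.degrees(np.arctan2(v[1],v[0])-YAW),1))
E
python3 -c "
from h import *
stat();goto(.5425,.078,.187,12,1.4)"
```

```text
t 0.75 p [0.2824 0.5576 0.1875] F [0.7 0.7 0.1] w 0.0868 tilt [ 0.  0. -1.] jaw -116.9 r 539.7 dialdeg -113.9
{"tx":37.4,"ty":25.9,"tz":0.0,"wz":5.1}
{"tx":39.6,"ty":22.4,"tz":0.0,"wz":5.1}
{"tx":41.4,"ty":18.8,"tz":0.0,"wz":5.1}
{"tx":42.9,"ty":15.0,"tz":0.0,"wz":5.1}
{"tx":44.1,"ty":11.1,"tz":0.0,"wz":5.1}
{"tx":44.9,"ty":7.1,"tz":0.0,"wz":5.1}
{"tx":45.4,"ty":3.0,"tz":0.0,"wz":5.1}
{"tx":45.5,"ty":-1.1,"tz":0.0,"wz":5.1}
{"tx":45.2,"ty":-5.1,"tz":0.0,"wz":5.1}
{"tx":44.5,"ty":-9.2,"tz":0.0,"wz":5.1}
{"tx":43.5,"ty":-13.1,"tz":0.0,"wz":5.1}
{"tx":42.2,"ty":-17.0,"tz":0.0,"wz":5.1}
```

Request:
{"op": "servo_tool", "data": {
  "series": [
    {"tx": 37,"ty": 26,"wz": 5.1,"fingers": 0.5},
    {"tx": 40,"ty": 22,"wz": 5.1,"fingers": 0.5},
    {"tx": 41,"ty": 19,"wz": 5.1,"fingers": 0.5},
    {"tx": 43,"ty": 15,"wz": 5.1,"fingers": 0.5},
    {"tx": 44,"ty": 11,"wz": 5.1,"fingers": 0.5},
    {"tx": 45,"ty": 7,"wz": 5.1,"fingers": 0.5},
    {"tx": 45,"ty": 3,"wz": 5.1,"fingers": 0.5},
    {"tx": 45,"ty": -1,"wz": 5.1,"fingers": 0.5},
    {"tx": 45,"ty": -5,"wz": 5.1,"fingers": 0.5},
    {"tx": 44,"ty": -9,"wz": 5.1,"fingers": 0.5}
  ]
}}

```text
invalid input
```

```bash
python3 -c "
from h import *
stat();goto(.5425,.078,.187,3,1.4)"
```

```text
t 0.75 p [0.2824 0.5576 0.1875] F [0.7 0.7 0.1] w 0.0868 tilt [ 0.  0. -1.] jaw -116.9 r 539.7 dialdeg -113.9
{"tx":149.6,"ty":103.4,"tz":0.2,"wz":20.6}
{"tx":176.4,"ty":44.2,"tz":0.2,"wz":20.6}
{"tx":180.7,"ty":-20.6,"tz":0.2,"wz":20.6}
```

Request:
{"op": "servo_tool", "data": {
  "series": [
    {"tx": 37,"ty": 26,"tz": 0,"wx": 0,"wy": 0,"wz": 5.1,"fingers": 0.5},
    {"tx": 40,"ty": 22,"tz": 0,"wx": 0,"wy": 0,"wz": 5.1,"fingers": 0.5},
    {"tx": 41,"ty": 19,"tz": 0,"wx": 0,"wy": 0,"wz": 5.1,"fingers": 0.5},
    {"tx": 43,"ty": 15,"tz": 0,"wx": 0,"wy": 0,"wz": 5.1,"fingers": 0.5},
    {"tx": 44,"ty": 11,"tz": 0,"wx": 0,"wy": 0,"wz": 5.1,"fingers": 0.5},
    {"tx": 45,"ty": 7,"tz": 0,"wx": 0,"wy": 0,"wz": 5.1,"fingers": 0.5},
    {"tx": 45,"ty": 3,"tz": 0,"wx": 0,"wy": 0,"wz": 5.1,"fingers": 0.5},
    {"tx": 45,"ty": -1,"tz": 0,"wx": 0,"wy": 0,"wz": 5.1,"fingers": 0.5},
    {"tx": 45,"ty": -5,"tz": 0,"wx": 0,"wy": 0,"wz": 5.1,"fingers": 0.5},
    {"tx": 44,"ty": -9,"tz": 0,"wx": 0,"wy": 0,"wz": 5.1,"fingers": 0.5}
  ]
}}

```text
time_s: 1.75
eef_pos: [0.4999, 0.1487, 0.1881]
ee_rot: [0.77, -0.638, 0.001, -0.003]
contact_force: [-0.0, 1.4, 0.5]
gripper_width: 0.0438
```

```bash
python3 -c "
from h import *
stat();goto(.5425,.078,.187,3,1.4)"
```

```text
t 1.75 p [0.4999 0.1487 0.1881] F [-0.   1.4  0.5] w 0.0438 tilt [ 0.005  0.004 -1.   ] jaw -169.2 r 80.1 dialdeg -98.2
{"tx":25.8,"ty":-9.6,"tz":0.4,"wz":3.1}
{"tx":25.2,"ty":-11.0,"tz":0.4,"wz":3.1}
{"tx":24.6,"ty":-12.3,"tz":0.4,"wz":3.1}
```

Request:
{"op": "servo_tool", "data": {
  "series": [
    {"tx": 26,"ty": -10,"tz": 0,"wx": 0,"wy": 0,"wz": 3.2,"fingers": 0.5},
    {"tx": 25,"ty": -11,"tz": 0,"wx": 0,"wy": 0,"wz": 3.2,"fingers": 0.5},
    {"tx": 24,"ty": -12,"tz": 5,"wx": 0,"wy": 0,"wz": 3.2,"fingers": 0.5},
    {"tx": 0,"ty": 0,"tz": 30,"wx": 0,"wy": 0,"wz": 0,"fingers": 0.5}
  ]
}}

```text
time_s: 2.15
eef_pos: [0.5491, 0.0713, 0.1575]
ee_rot: [0.709, -0.705, 0.004, -0.008]
contact_force: [1.1, 0.7, 0.0]
gripper_width: 0.0434
```

```bash
python3 -c "
from h import *
stat();goto(.5425,.078,.125,1,1.4);goto(.5425,.078,.093,1,1.4)"
```

```text
t 2.15 p [0.5491 0.0713 0.1575] F [1.1 0.7 0. ] w 0.0434 tilt [ 0.017  0.007 -1.   ] jaw -179.7 r 36.0 dialdeg -1.2
{"tx":-6.7,"ty":6.6,"tz":32.5,"wz":-1.1}
{"tx":-6.7,"ty":6.6,"tz":64.5,"wz":-1.1}
```

Request:
{"op": "servo_tool", "data": {
  "series": [
    {"tx": -7,"ty": 6.5,"tz": 0,"wx": -1.0,"wy": 0.4,"wz": -1.1,"fingers": 0.5},
    {"tx": 0,"ty": 0,"tz": 15,"wx": 0,"wy": 0,"wz": 0,"fingers": 0.5},
    {"tx": 0,"ty": 0,"tz": 0,"wx": 0,"wy": 0,"wz": 0,"fingers": 0.5}
  ]
}}

```text
time_s: 2.45
eef_pos: [0.5398, 0.0775, 0.1402]
ee_rot: [0.716, -0.698, -0.002, 0.005]
contact_force: [-0.2, 0.6, 0.7]
gripper_width: 0.0433
```

```bash
python3 - <<'E'
from h import *
stat();goto(.5425,.078,.092,3,1.4)
im=ctrl.get_image("side");c=cv2.resize(im["frame"][100:250,180:350,::-1],None,fx=4,fy=4);cv2.imwrite("pics/s1.png",c)
E
```

```text
t 2.45 p [0.5398 0.0775 0.1402] F [-0.2  0.6  0.7] w 0.0433 tilt [-0.009 -0.004 -1.   ] jaw -178.6 r 27.7 dialdeg -15.0
{"tx":-0.1,"ty":-0.9,"tz":16.1,"wz":0.0}
{"tx":-0.1,"ty":-0.9,"tz":16.1,"wz":0.0}
{"tx":-0.1,"ty":-0.9,"tz":16.1,"wz":0.0}
```

View pics/s1.png

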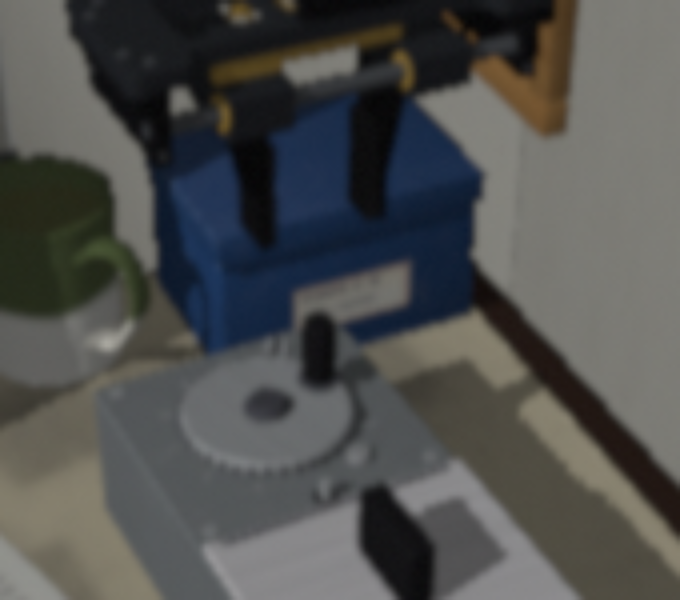

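Request:
{"op": "servo_tool", "data": {
  "series": [
    {"tx": 0,"ty": -2.5,"tz": 16,"wx": 0.5,"wy": -0.2,"wz": 0,"fingers": 0.5},
    {"tx": 0,"ty": 0,"tz": 16,"wx": 0,"wy": 0,"wz": 0,"fingers": 0.5},
    {"tx": 0,"ty": 0,"tz": 13,"wx": 0,"wy": 0,"wz": 0,"fingers": 0.5},
    {"tx": 0,"ty": 0,"tz": 0,"wx": 0,"wy": 0,"wz": 0,"fingers": 0.5}
  ]
}}

```text
time_s: 2.9
eef_pos: [0.5489, 0.0823, 0.1043]
ee_rot: [0.719, -0.695, 0.005, -0.007]
contact_force: [-0.2, -0.1, -0.4]
gripper_width: 0.0434
```

```bash
python3 - <<'E'
from h import *
stat();goto(.5425,.078,.092,1,1.4)
E
```

```text
t 2.9 p [0.5489 0.0823 0.1043] F [-0.2 -0.1 -0.4] w 0.0434 tilt [ 0.017  0.003 -1.   ] jaw -178.1 r 37.8 dialdeg -18.0
{"tx":4.1,"ty":6.5,"tz":12.3,"wz":0.5}
```

Request:
{"op": "servo_tool", "data": {
  "series": [
    {"tx": 4,"ty": 6,"tz": 6,"wx": -0.6,"wy": 0.2,"wz": 0,"fingers": 0.5},
    {"tx": 0,"ty": 0,"tz": 5,"wx": 0,"wy": 0,"wz": 0,"fingers": 0.5},
    {"tx": 0,"ty": 0,"tz": 0,"wx": 0,"wy": 0,"wz": 0,"fingers": 0.5}
  ]
}}

```text
time_s: 3.2
eef_pos: [0.5449, 0.0795, 0.0965]
ee_rot: [0.72, -0.694, 0.004, -0.004]
contact_force: [-1.1, 0.6, -0.0]
gripper_width: 0.0436
```

```bash
python3 - <<'E'
from h import *
stat();goto(.5425,.078,.092,1,1.4)
im=ctrl.get_image("side");c=cv2.resize(im["frame"][100:250,180:350,::-1],None,fx=4,fy=4);cv2.imwrite("pics/s2.png",c)
stat()
E
```

```text
t 3.2 p [0.5449 0.0795 0.0965] F [-1.1  0.6 -0. ] w 0.0436 tilt [ 0.012  0.001 -1.   ] jaw -177.9 r 33.2 dialdeg -15.7
{"tx":1.4,"ty":2.5,"tz":4.5,"wz":0.7}
t 3.25 p [0.5451 0.0795 0.0968] F [0.8 0.3 0. ] w 0.0438 tilt [ 0.012  0.001 -1.   ] jaw -177.9 r 33.4 dialdeg -15.6
```

View pics/s2.png

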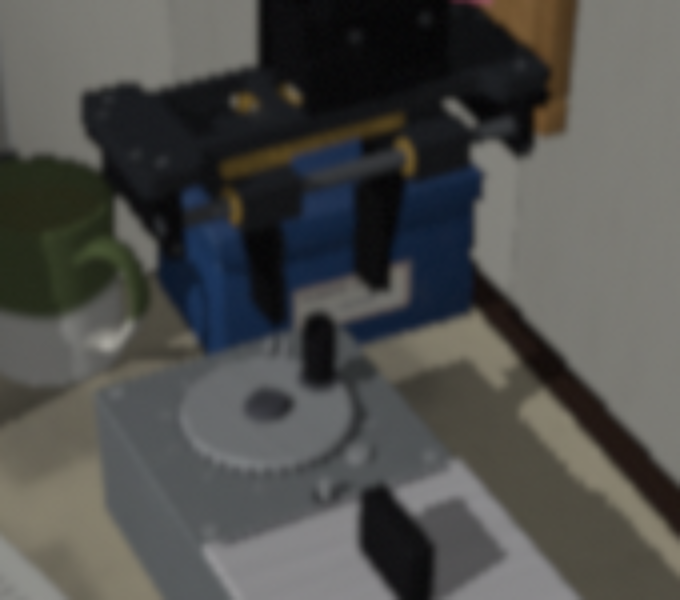

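```bash
python3 - <<'E'
from h import *
stat()
im=ctrl.get_image("side")
p=ctrl.get_state()["eef_pos"]
f=lambda q:((proj(im,q)-[180,100])*4).round(0)
print("tcp",f(p),"handle top",f([.5425,.078,.119]),"hub",f([*DIAL,.085]))
t=ctrl.get_image("top");save(t,"t2.png")
q=[t["frame"][150:300,200:370,::-1]];cv2.imwrite("pics/t2.png",cv2.resize(q[0],None,fx=4,fy=4))
# depth of finger tips in side
K=im["z_map"]
for (u,v) in((265,310),(375,275),(318,330),(320,350)):
    uu,vv=180+u//4,100+v//4; print((u,v),px2w(im,uu,vv,d=float(K[vv,uu])).round(4))
E
```

```text
t 3.25 p [0.5451 0.0795 0.0968] F [0.8 0.3 0. ] w 0.0438 tilt [ 0.012  0.001 -1.   ] jaw -177.9 r 33.4 dialdeg -15.6
tcp [[322. 354.]] handle top [[318. 319.]] hub [[268. 403.]]
(265, 310) [0.5131 0.0722 0.1383]
(375, 275) [0.5669 0.0721 0.1422]
(318, 330) [0.5399 0.0745 0.1171]
(320, 350) [0.5411 0.0729 0.1062]
```

View pics/t2.png

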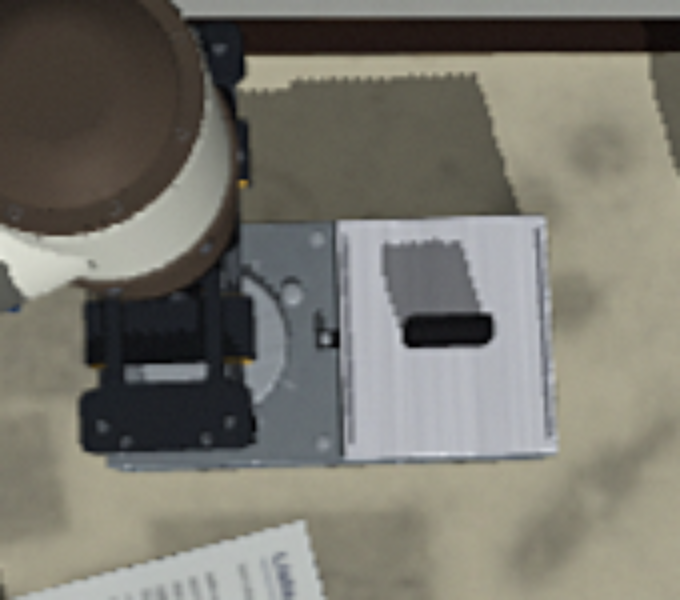

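```bash
python3 - <<'E'
from h import *
im=ctrl.get_image("side"); d=im["z_map"]
H,W=d.shape
K=np.array(im["intrinsics"]);Rm=cv2.Rodrigues(np.array(im["rvec"],float))[0];t=np.array(im["tvec"],float).reshape(3)
v,u=np.mgrid[:H,:W]
P=(np.stack([(u-K[0,2])/K[0,0]*d,(v-K[1,2])/K[1,1]*d,d],-1)-t)@Rm
m=(d>0)&(P[...,1]>.05)&(P[...,1]<.11)&(P[...,0]>.48)&(P[...,0]<.60)&(P[...,2]>.086)
for z in np.arange(.086,.2,.006):
    q=P[m&(P[...,2]>z)&(P[...,2]<z+.006)]
    if len(q): 
        xs=np.sort(q[:,0]); print(round(z,3),len(q),"x clusters",[ (g[0].round(3),g[-1].round(3)) for g in np.split(xs,np.where(np.diff(xs)>.004)[0]+1)],"y",q[:,1].mean().round(3))
stat()
E
```

```text
0.086 80 x clusters [(np.float64(0.502), np.float64(0.52)), (np.float64(0.535), np.float64(0.549))] y 0.071
0.092 20 x clusters [(np.float64(0.535), np.float64(0.548))] y 0.076
0.098 22 x clusters [(np.float64(0.535), np.float64(0.548))] y 0.075
0.104 21 x clusters [(np.float64(0.535), np.float64(0.548))] y 0.075
0.11 24 x clusters [(np.float64(0.534), np.float64(0.548))] y 0.076
0.116 37 x clusters [(np.float64(0.535), np.float64(0.55))] y 0.078
0.128 14 x clusters [(np.float64(0.513), np.float64(0.523)), (np.float64(0.566), np.float64(0.575))] y 0.078
0.134 51 x clusters [(np.float64(0.513), np.float64(0.522)), (np.float64(0.565), np.float64(0.575))] y 0.075
0.14 52 x clusters [(np.float64(0.512), np.float64(0.522)), (np.float64(0.565), np.float64(0.574))] y 0.076
0.146 51 x clusters [(np.float64(0.512), np.float64(0.523)), (np.float64(0.564), np.float64(0.573))] y 0.076
0.152 54 x clusters [(np.float64(0.512), np.float64(0.523)), (np.float64(0.565), np.float64(0.575))] y 0.074
0.158 47 x clusters [(np.float64(0.51), np.float64(0.521)), (np.float64(0.565), np.float64(0.576))] y 0.075
0.164 54 x clusters [(np.float64(0.509), np.float64(0.524)), (np.float64(0.565), np.float64(0.578))] y 0.074
0.17 64 x clusters [(np.float64(0.508), np.float64(0.522)), (np.float64(0.565), np.float64(0.578))] y 0.073
0.176 71 x clusters [(np.float64(0.507), np.float64(0.523)), (np.float64(0.564), np.float64(0.58))] y 0.074
0.182 46 x clusters [(np.float64(0.507), np.float64(0.516)), (np.float64(0.565), np.float64(0.583))] y 0.073
0.188 25 x clusters [(np.float64(0.57), np.float64(0.58))] y 0.072
0.194 14 x clusters [(np.float64(0.569), np.float64(0.575))] y 0.079
0.2 16 x clusters [(np.float64(0.489), np.float64(0.491)), (np.float64(0.569), np.float64(0.572))] y 0.081
t 3.4 p [0.5451 0.0794 0.0967] F [-0.5 -0.8  0.3] w 0.0434 tilt [ 0.012  0.001 -1.   ] jaw -177.9 r 33.4 dialdeg -15.5
```

```bash
python3 - <<'E'
from h import *
im=ctrl.get_image("side")
for z in (.187,.22): print(z,proj(im,[.2822,.557,z]))
D=np.load("/tmp/side.npz");P=D["P"][:90,:110].reshape(-1,3);d=D["d"][:90,:110].ravel()
q=P[(d>0)&(np.hypot(P[:,0]-.282,P[:,1]-.557)<.12)&(P[:,2]>.14)]
print(len(q)); 
for z in np.arange(.14,.3,.01): 
    g=q[(q[:,2]>z)&(q[:,2]<z+.01)]; print(round(z,2),len(g), g.mean(0).round(3) if len(g) else "")
s=D["f"][:90,:110,::-1];cv2.imwrite("pics/s0g.png",cv2.resize(s,None,fx=6,fy=6))
print(ctrl.get_state()["qpos"].round(4))
E
```

```text
0.187 [[64.57923836 68.82136575]]
0.22 [[60.63420594 54.53769511]]
2438
0.14 0 
0.15 0 
0.16 0 
0.17 0 
0.18 0 
0.19 0 
0.2 0 
0.21 0 
0.22 70 [0.28  0.553 0.226]
0.23 102 [0.281 0.553 0.235]
0.24 105 [0.281 0.553 0.245]
0.25 97 [0.281 0.551 0.255]
0.26 106 [0.278 0.543 0.265]
0.27 100 [0.28  0.546 0.275]
0.28 44 [0.294 0.578 0.285]
0.29 201 [0.265 0.51  0.296]
[ 0.4418  0.3378 -0.3149  0.0056 -0.9068 -0.4091]
```

View pics/s0g.png

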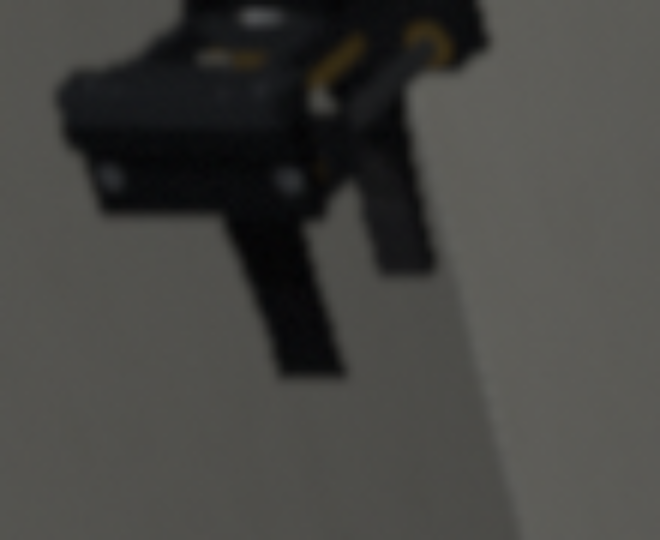

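Depth shows the fingertips about 33 mm above the reported TCP z. It is the same in the first picture, and x and y agree. I'll trust the images for height and descend in checked steps.

Request:
{"op": "servo_tool", "data": {
  "series": [
    {"tx": 1,"ty": 1,"tz": 10,"wx": -0.5,"wy": 0,"wz": 0,"fingers": 0.5},
    {"tx": 0,"ty": 0,"tz": 8,"wx": 0,"wy": 0,"wz": 0,"fingers": 0.5},
    {"tx": 0,"ty": 0,"tz": 0,"wx": 0,"wy": 0,"wz": 0,"fingers": 0.5}
  ]
}}

```text
time_s: 3.75
eef_pos: [0.5442, 0.0782, 0.0772]
ee_rot: [0.72, -0.694, 0.001, -0.001]
contact_force: [-0.7, -0.7, 0.8]
gripper_width: 0.0436
```

```bash
cat >> h.py <<'E'
def pc(im):
    d=im["z_map"];H,W=d.shape
    K=np.array(im["intrinsics"]);Rm=cv2.Rodrigues(np.array(im["rvec"],float))[0];t=np.array(im["tvec"],float).reshape(3)
    v,u=np.mgrid[:H,:W]
    return (np.stack([(u-K[0,2])/K[0,0]*d,(v-K[1,2])/K[1,1]*d,d],-1)-t)@Rm, d>0
def shot(name,x0=180,y0=100):
    im=ctrl.get_image("side");cv2.imwrite("pics/"+name,cv2.resize(im["frame"][y0:y0+150,x0:x0+170,::-1],None,fx=4,fy=4)); return im
E
python3 - <<'E'
from h import *
stat(); im=shot("s3.png"); P,ok=pc(im)
p=ctrl.get_state()["eef_pos"]
m=ok&(abs(P[...,1]-p[1])<.03)&(abs(P[...,0]-p[0])<.06)&(P[...,2]>.089)&(P[...,2]<.17)
for z in np.arange(.09,.17,.006):
    q=P[m&(P[...,2]>z)&(P[...,2]<z+.006)]
    if len(q):
        xs=np.sort(q[:,0]); print(round(z,3),len(q),[ (float(g[0].round(3)),float(g[-1].round(3))) for g in np.split(xs,np.where(np.diff(xs)>.004)[0]+1)])
E
```

```text
t 3.75 p [0.5442 0.0782 0.0772] F [-0.7 -0.7  0.8] w 0.0436 tilt [ 0.003  0.001 -1.   ] jaw -178.0 r 32.2 dialdeg -13.9
0.09 20 [(0.504, 0.504), (0.536, 0.549)]
0.096 22 [(0.534, 0.548)]
0.102 26 [(0.534, 0.548)]
0.108 35 [(0.513, 0.521), (0.535, 0.548), (0.565, 0.575)]
0.114 87 [(0.512, 0.522), (0.534, 0.55), (0.565, 0.575)]
0.12 53 [(0.512, 0.522), (0.537, 0.537), (0.564, 0.574)]
0.126 46 [(0.512, 0.521), (0.564, 0.574)]
0.132 53 [(0.512, 0.521), (0.564, 0.574)]
0.138 47 [(0.51, 0.522), (0.565, 0.577)]
0.144 52 [(0.509, 0.522), (0.565, 0.578)]
0.15 55 [(0.508, 0.522), (0.564, 0.578)]
0.156 73 [(0.507, 0.522), (0.565, 0.58)]
0.162 45 [(0.506, 0.517), (0.565, 0.581)]
0.168 7 [(0.57, 0.58)]
```

View pics/s3.png

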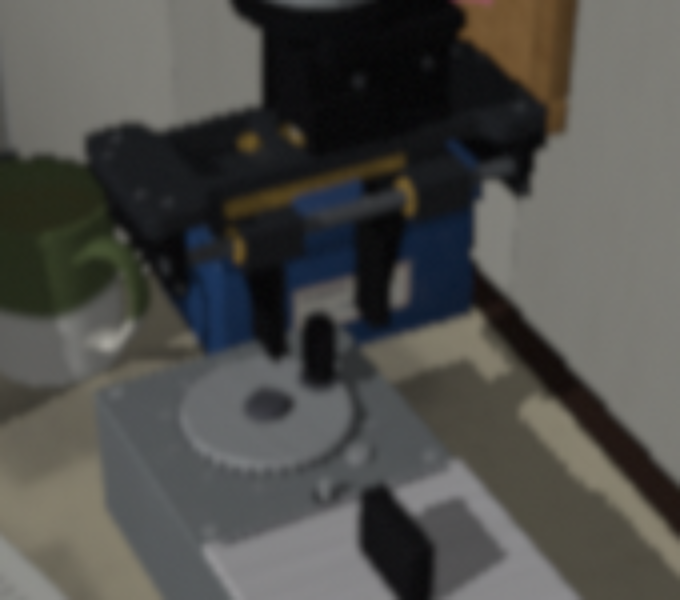

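The tips are now at about z = 0.110, straddling the handle. I'll go 17 mm further and close.

Request:
{"op": "servo_tool", "data": {
  "series": [
    {"tx": 0,"ty": 1,"tz": 9,"wx": 0,"wy": 0,"wz": 0,"fingers": 0.5},
    {"tx": 0,"ty": 0,"tz": 7,"wx": 0,"wy": 0,"wz": 0,"fingers": 0.5},
    {"tx": 0,"ty": 0,"tz": 0,"wx": 0,"wy": 0,"wz": 0,"fingers": 0.7},
    {"tx": 0,"ty": 0,"tz": 0,"wx": 0,"wy": 0,"wz": 0,"fingers": 0.9},
    {"tx": 0,"ty": 0,"tz": 0,"wx": 0,"wy": 0,"wz": 0,"fingers": 1.0},
    {"tx": 0,"ty": 0,"tz": 0,"wx": 0,"wy": 0,"wz": 0,"fingers": 1.0}
  ],
  "newtons": 25
}}

```text
time_s: 4.4
eef_pos: [0.5436, 0.0782, 0.0599]
ee_rot: [0.72, -0.694, 0.001, -0.001]
contact_force: [0.9, 0.0, -0.5]
gripper_width: 0.0192
```

```bash
python3 - <<'E'
from h import *
stat(); im=shot("s4.png")
E
```

```text
t 4.4 p [0.5436 0.0782 0.0599] F [ 0.9  0.  -0.5] w 0.0192 tilt [ 0.003  0.    -1.   ] jaw -177.9 r 31.5 dialdeg -14.3
```

View pics/s4.png

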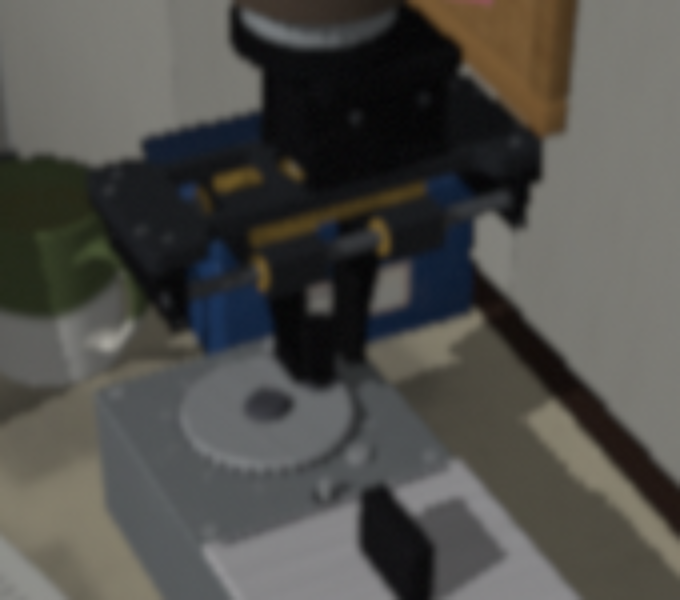

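```bash
cat >> h.py <<'E'
def circ(step,n,r=32,g=1.0,z0=.0597,hold=0):
    # step deg per row, + clockwise
    s=ctrl.get_state();a,m=exa(s);p=s["eef_pos"];v=p[:2]-DIAL
    th=-(np.arctan2(v[1],v[0])-YAW); off=a-(YAW-np.pi/2) # tool x rel to box -y
    out=[]; dz=np.clip((p[2]-z0)*1000,-3,3)
    tz=m[:,2]; # tilt fix
    ey=m[:,1];ex=m[:,0]
    wx=np.degrees(tz[:2]@ey[:2]); wy=-np.degrees(tz[:2]@ex[:2])
    ya=np.degrees(np.arctan2(m[1,1],m[0,1])); dw=(ya-1.4+90)%180-90
    cur=np.array([np.sin(th),-np.cos(th)])*np.hypot(*v)*1000
    for i in range(n):
        t2=th+np.radians(step)*(i+1)
        nx=np.array([np.sin(t2),-np.cos(t2)])*r
        d=(nx-cur)*1; cur=nx
        c,s_=np.cos(off),np.sin(off)
        # box(-y) axis,b(-x) axis -> tool (tool yaw off world ccw)
        # vector in (X=-boxy, Y=-boxx); handedness z down, so tool rotated by -off
        tx=c*d[0]-s_*d[1]; ty=s_*d[0]+c*d[1]
        k=dict(tx=round(tx*g,1),ty=round(ty*g,1),tz=0,wx=0,wy=0,wz=0,fingers=1)
        if i==0: k.update(tz=round(dz,1),wx=round(wx*.6,1),wy=round(wy*.6,1),wz=round(dw*.6,1))
        out.append(k)
    import json
    print("end",round(np.degrees(t2),1));print(json.dumps(out))
E
python3 - <<'E'
from h import *
stat();circ(10,6)
E
```

```text
t 4.45 p [0.544  0.0783 0.06  ] F [ 1.3 -0.1 -3.2] w 0.0162 tilt [ 0.004  0.001 -1.   ] jaw -177.9 r 32.0 dialdeg -14.2
end 45.8
[{"tx": 5.5, "ty": -0.9, "tz": 0.3, "wx": -0.1, "wy": 0.0, "wz": 0.4, "fingers": 1}, {"tx": 5.6, "ty": 0.1, "tz": 0, "wx": 0, "wy": 0, "wz": 0, "fingers": 1}, {"tx": 5.5, "ty": 1.1, "tz": 0, "wx": 0, "wy": 0, "wz": 0, "fingers": 1}, {"tx": 5.2, "ty": 2.0, "tz": 0, "wx": 0, "wy": 0, "wz": 0, "fingers": 1}, {"tx": 4.8, "ty": 2.9, "tz": 0, "wx": 0, "wy": 0, "wz": 0, "fingers": 1}, {"tx": 4.2, "ty": 3.7, "tz": 0, "wx": 0, "wy": 0, "wz": 0, "fingers": 1}]
```

Request:
{"op": "servo_tool", "data": {
  "series": [
    {"tx": 5.5,"ty": -0.9,"tz": 0.3,"wx": 0,"wy": 0,"wz": 0.4,"fingers": 1},
    {"tx": 5.6,"ty": 0.1,"tz": 0,"wx": 0,"wy": 0,"wz": 0,"fingers": 1},
    {"tx": 5.5,"ty": 1.1,"tz": 0,"wx": 0,"wy": 0,"wz": 0,"fingers": 1},
    {"tx": 5.2,"ty": 2.0,"tz": 0,"wx": 0,"wy": 0,"wz": 0,"fingers": 1},
    {"tx": 4.8,"ty": 2.9,"tz": 0,"wx": 0,"wy": 0,"wz": 0,"fingers": 1},
    {"tx": 4.2,"ty": 3.7,"tz": 0,"wx": 0,"wy": 0,"wz": 0,"fingers": 1}
  ]
}}

```text
time_s: 5.05
eef_pos: [0.5374, 0.0481, 0.06]
ee_rot: [0.717, -0.697, 0.001, -0.005]
contact_force: [0.3, 4.8, -0.7]
gripper_width: 0.0161
```

```bash
python3 - <<'E'
from h import *
stat();circ(12,10)
E
```

```text
t 5.05 p [0.5374 0.0481 0.06  ] F [ 0.3  4.8 -0.7] w 0.0161 tilt [ 0.009  0.006 -1.   ] jaw -178.3 r 32.4 dialdeg 43.1
end 163.1
[{"tx": 4.1, "ty": 5.4, "tz": 0.3, "wx": -0.3, "wy": 0.2, "wz": 0.2, "fingers": 1}, {"tx": 3.2, "ty": 5.9, "tz": 0, "wx": 0, "wy": 0, "wz": 0, "fingers": 1}, {"tx": 1.9, "ty": 6.4, "tz": 0, "wx": 0, "wy": 0, "wz": 0, "fingers": 1}, {"tx": 0.5, "ty": 6.7, "tz": 0, "wx": 0, "wy": 0, "wz": 0, "fingers": 1}, {"tx": -0.9, "ty": 6.6, "tz": 0, "wx": 0, "wy": 0, "wz": 0, "fingers": 1}, {"tx": -2.2, "ty": 6.3, "tz": 0, "wx": 0, "wy": 0, "wz": 0, "fingers": 1}, {"tx": -3.5, "ty": 5.7, "tz": 0, "wx": 0, "wy": 0, "wz": 0, "fingers": 1}, {"tx": -4.6, "ty": 4.9, "tz": 0, "wx": 0, "wy": 0, "wz": 0, "fingers": 1}, {"tx": -5.5, "ty": 3.8, "tz": 0, "wx": 0, "wy": 0, "wz": 0, "fingers": 1}, {"tx": -6.2, "ty": 2.6, "tz": 0, "wx": 0, "wy": 0, "wz": 0, "fingers": 1}]
```

Request:
{"op": "servo_tool", "data": {
  "series": [
    {"tx": 4.1,"ty": 5.4,"tz": 0.3,"wx": -0.3,"wy": 0.2,"wz": 0.2,"fingers": 1},
    {"tx": 3.2,"ty": 5.9,"tz": 0,"wx": 0,"wy": 0,"wz": 0,"fingers": 1},
    {"tx": 1.9,"ty": 6.4,"tz": 0,"wx": 0,"wy": 0,"wz": 0,"fingers": 1},
    {"tx": 0.5,"ty": 6.7,"tz": 0,"wx": 0,"wy": 0,"wz": 0,"fingers": 1},
    {"tx": -0.9,"ty": 6.6,"tz": 0,"wx": 0,"wy": 0,"wz": 0,"fingers": 1},
    {"tx": -2.2,"ty": 6.3,"tz": 0,"wx": 0,"wy": 0,"wz": 0,"fingers": 1},
    {"tx": -3.5,"ty": 5.7,"tz": 0,"wx": 0,"wy": 0,"wz": 0,"fingers": 1},
    {"tx": -4.6,"ty": 4.9,"tz": 0,"wx": 0,"wy": 0,"wz": 0,"fingers": 1},
    {"tx": -5.5,"ty": 3.8,"tz": 0,"wx": 0,"wy": 0,"wz": 0,"fingers": 1},
    {"tx": -6.2,"ty": 2.6,"tz": 0,"wx": 0,"wy": 0,"wz": 0,"fingers": 1}
  ]
}}

```text
time_s: 6.05
eef_pos: [0.4833, 0.0588, 0.06]
ee_rot: [0.716, -0.698, 0.005, -0.006]
contact_force: [7.0, -2.6, -6.1]
gripper_width: 0.0159
```

```bash
python3 - <<'E'
from h import *
stat();circ(12,10)
E
```

```text
t 6.05 p [0.4833 0.0588 0.06  ] F [ 7.  -2.6 -6.1] w 0.0159 tilt [ 0.015  0.002 -1.   ] jaw -178.5 r 31.8 dialdeg 161.3
end 281.3
[{"tx": -6.5, "ty": 1.7, "tz": 0.3, "wx": -0.5, "wy": 0.0, "wz": 0.0, "fingers": 1}, {"tx": -6.7, "ty": 0.1, "tz": 0, "wx": 0, "wy": 0, "wz": 0, "fingers": 1}, {"tx": -6.6, "ty": -1.3, "tz": 0, "wx": 0, "wy": 0, "wz": 0, "fingers": 1}, {"tx": -6.1, "ty": -2.7, "tz": 0, "wx": 0, "wy": 0, "wz": 0, "fingers": 1}, {"tx": -5.5, "ty": -3.9, "tz": 0, "wx": 0, "wy": 0, "wz": 0, "fingers": 1}, {"tx": -4.5, "ty": -4.9, "tz": 0, "wx": 0, "wy": 0, "wz": 0, "fingers": 1}, {"tx": -3.4, "ty": -5.8, "tz": 0, "wx": 0, "wy": 0, "wz": 0, "fingers": 1}, {"tx": -2.1, "ty": -6.3, "tz": 0, "wx": 0, "wy": 0, "wz": 0, "fingers": 1}, {"tx": -0.8, "ty": -6.6, "tz": 0, "wx": 0, "wy": 0, "wz": 0, "fingers": 1}, {"tx": 0.6, "ty": -6.7, "tz": 0, "wx": 0, "wy": 0, "wz": 0, "fingers": 1}]
```

Request:
{"op": "servo_tool", "data": {
  "series": [
    {"tx": -6.5,"ty": 1.7,"tz": 0.5,"wx": -0.6,"wy": 0,"wz": 0,"fingers": 1},
    {"tx": -6.7,"ty": 0.1,"tz": 0,"wx": 0,"wy": 0,"wz": 0,"fingers": 1},
    {"tx": -6.6,"ty": -1.3,"tz": 0,"wx": 0,"wy": 0,"wz": 0,"fingers": 1},
    {"tx": -6.1,"ty": -2.7,"tz": 0,"wx": 0,"wy": 0,"wz": 0,"fingers": 1},
    {"tx": -5.5,"ty": -3.9,"tz": 0,"wx": 0,"wy": 0,"wz": 0,"fingers": 1},
    {"tx": -4.5,"ty": -4.9,"tz": 0,"wx": 0,"wy": 0,"wz": 0,"fingers": 1},
    {"tx": -3.4,"ty": -5.8,"tz": 0,"wx": 0,"wy": 0,"wz": 0,"fingers": 1},
    {"tx": -2.1,"ty": -6.3,"tz": 0,"wx": 0,"wy": 0,"wz": 0,"fingers": 1},
    {"tx": -0.8,"ty": -6.6,"tz": 0,"wx": 0,"wy": 0,"wz": 0,"fingers": 1},
    {"tx": 0.6,"ty": -6.7,"tz": 0,"wx": 0,"wy": 0,"wz": 0,"fingers": 1}
  ]
}}

```text
time_s: 7.05
eef_pos: [0.491, 0.092, 0.0597]
ee_rot: [0.715, -0.698, -0.009, 0.027]
contact_force: [-18.0, 14.6, 13.4]
gripper_width: 0.0163
```

```bash
python3 - <<'E'
from h import *
stat();circ(12,10)
E
```

```text
t 7.05 p [0.491  0.092  0.0597] F [-18.   14.6  13.4] w 0.0163 tilt [-0.05  -0.025 -0.998] jaw -178.7 r 31.5 dialdeg -133.5
end -13.5
[{"tx": -4.4, "ty": -5.0, "tz": 0.0, "wx": 1.8, "wy": -0.8, "wz": -0.0, "fingers": 1}, {"tx": -2.9, "ty": -6.0, "tz": 0, "wx": 0, "wy": 0, "wz": 0, "fingers": 1}, {"tx": -1.6, "ty": -6.5, "tz": 0, "wx": 0, "wy": 0, "wz": 0, "fingers": 1}, {"tx": -0.2, "ty": -6.7, "tz": 0, "wx": 0, "wy": 0, "wz": 0, "fingers": 1}, {"tx": 1.2, "ty": -6.6, "tz": 0, "wx": 0, "wy": 0, "wz": 0, "fingers": 1}, {"tx": 2.6, "ty": -6.2, "tz": 0, "wx": 0, "wy": 0, "wz": 0, "fingers": 1}, {"tx": 3.8, "ty": -5.5, "tz": 0, "wx": 0, "wy": 0, "wz": 0, "fingers": 1}, {"tx": 4.9, "ty": -4.6, "tz": 0, "wx": 0, "wy": 0, "wz": 0, "fingers": 1}, {"tx": 5.7, "ty": -3.5, "tz": 0, "wx": 0, "wy": 0, "wz": 0, "fingers": 1}, {"tx": 6.3, "ty": -2.2, "tz": 0, "wx": 0, "wy": 0, "wz": 0, "fingers": 1}]
```

```bash
python3 - <<'E'
from h import *
shot("s5.png");t=ctrl.get_image("top");cv2.imwrite("pics/t5.png",cv2.resize(t["frame"][120:300,160:370,::-1],None,fx=3.5,fy=3.3))
stat();circ(10,3)
E
```

```text
t 7.15 p [0.4921 0.093  0.0597] F [-14.   13.8  11.1] w 0.0161 tilt [-0.048 -0.023 -0.999] jaw -178.7 r 31.4 dialdeg -130.8
end -100.8
[{"tx": -3.7, "ty": -4.1, "tz": 0.0, "wx": 1.7, "wy": -0.8, "wz": -0.0, "fingers": 1}, {"tx": -2.4, "ty": -5.0, "tz": 0, "wx": 0, "wy": 0, "wz": 0, "fingers": 1}, {"tx": -1.5, "ty": -5.4, "tz": 0, "wx": 0, "wy": 0, "wz": 0, "fingers": 1}]
```

View pics/s5.png

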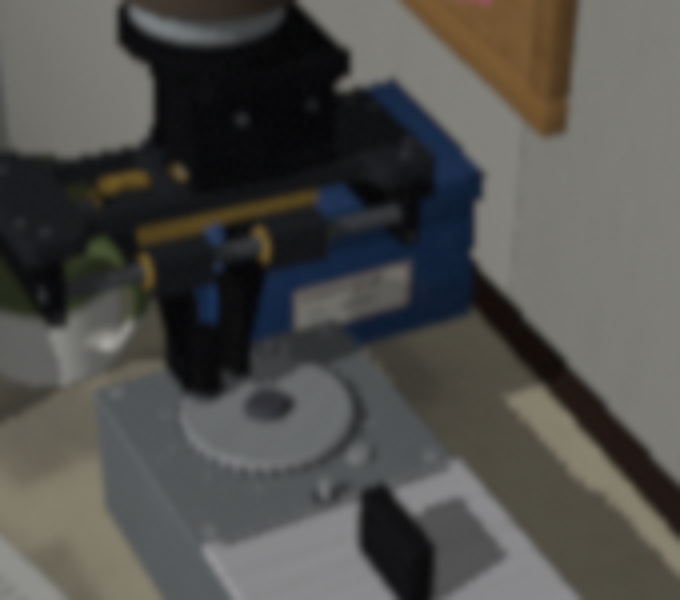

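View pics/t5.png

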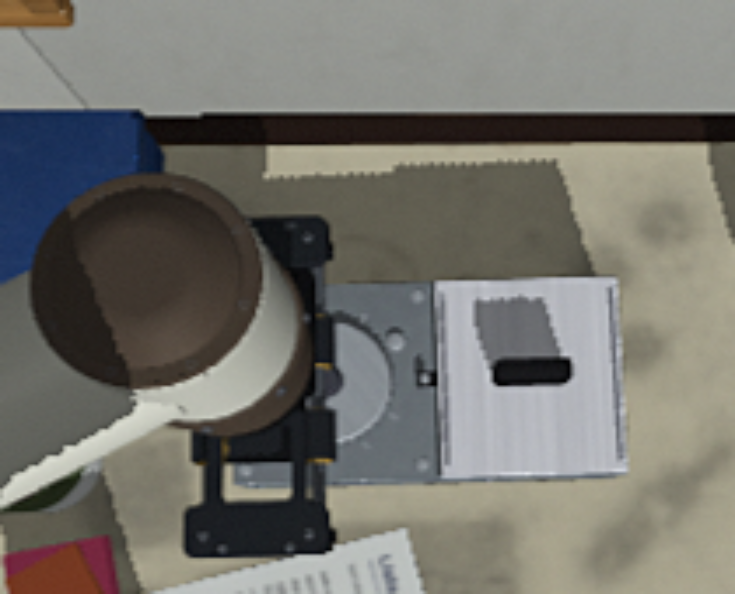

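No collision is visible. The handle met a bump and my later rows then pushed inward. From here I'll use shorter, re-aimed calls.

Request:
{"op": "servo_tool", "data": {
  "series": [
    {"tx": -3.7,"ty": -4.1,"tz": 0,"wx": 1.7,"wy": -0.8,"wz": 0,"fingers": 1},
    {"tx": -3.0,"ty": -5.0,"tz": 0,"wx": 1,"wy": -0.4,"wz": 0,"fingers": 1},
    {"tx": -2.0,"ty": -5.4,"tz": 0,"wx": 0,"wy": 0,"wz": 0,"fingers": 1}
  ]
}}

```text
time_s: 7.45
eef_pos: [0.4981, 0.0971, 0.0596]
ee_rot: [0.716, -0.698, -0.002, 0.011]
contact_force: [-6.1, 1.1, 7.2]
gripper_width: 0.0161
```

```bash
python3 - <<'E'
from h import *
stat();circ(12,5)
E
```

```text
t 7.45 p [0.4981 0.0971 0.0596] F [-6.1  1.1  7.2] w 0.0161 tilt [-0.017 -0.013 -1.   ] jaw -178.5 r 31.3 dialdeg -117.4
end -57.4
[{"tx": -3.0, "ty": -5.9, "tz": -0.1, "wx": 0.6, "wy": -0.4, "wz": 0.1, "fingers": 1}, {"tx": -1.1, "ty": -6.6, "tz": 0, "wx": 0, "wy": 0, "wz": 0, "fingers": 1}, {"tx": 0.3, "ty": -6.7, "tz": 0, "wx": 0, "wy": 0, "wz": 0, "fingers": 1}, {"tx": 1.7, "ty": -6.5, "tz": 0, "wx": 0, "wy": 0, "wz": 0, "fingers": 1}, {"tx": 3.0, "ty": -6.0, "tz": 0, "wx": 0, "wy": 0, "wz": 0, "fingers": 1}]
```

Request:
{"op": "servo_tool", "data": {
  "series": [
    {"tx": -3.0,"ty": -5.9,"tz": -0.4,"wx": 0.6,"wy": -0.4,"wz": 0,"fingers": 1},
    {"tx": -1.3,"ty": -6.6,"tz": 0,"wx": 0,"wy": 0,"wz": 0,"fingers": 1},
    {"tx": 0,"ty": -6.7,"tz": 0,"wx": 0,"wy": 0,"wz": 0,"fingers": 1},
    {"tx": 1.2,"ty": -6.5,"tz": 0,"wx": 0,"wy": 0,"wz": 0,"fingers": 1},
    {"tx": 2.5,"ty": -6.2,"tz": 0,"wx": 0,"wy": 0,"wz": 0,"fingers": 1}
  ]
}}

```text
time_s: 7.95
eef_pos: [0.5191, 0.0998, 0.0597]
ee_rot: [0.716, -0.698, -0.007, 0.012]
contact_force: [-4.5, 5.7, 4.2]
gripper_width: 0.0162
```

```bash
python3 - <<'E'
from h import *
stat();circ(12,6)
E
```

```text
t 7.95 p [0.5191 0.0998 0.0597] F [-4.5  5.7  4.2] w 0.0162 tilt [-0.027 -0.007 -1.   ] jaw -178.6 r 30.7 dialdeg -77.5
end -5.5
[{"tx": 0.9, "ty": -6.6, "tz": -0.0, "wx": 0.9, "wy": -0.2, "wz": -0.0, "fingers": 1}, {"tx": 3.4, "ty": -5.8, "tz": 0, "wx": 0, "wy": 0, "wz": 0, "fingers": 1}, {"tx": 4.5, "ty": -4.9, "tz": 0, "wx": 0, "wy": 0, "wz": 0, "fingers": 1}, {"tx": 5.4, "ty": -3.9, "tz": 0, "wx": 0, "wy": 0, "wz": 0, "fingers": 1}, {"tx": 6.1, "ty": -2.7, "tz": 0, "wx": 0, "wy": 0, "wz": 0, "fingers": 1}, {"tx": 6.6, "ty": -1.3, "tz": 0, "wx": 0, "wy": 0, "wz": 0, "fingers": 1}]
```

Request:
{"op": "servo_tool", "data": {
  "series": [
    {"tx": 0.7,"ty": -6.6,"tz": -0.2,"wx": 1.0,"wy": -0.2,"wz": 0,"fingers": 1},
    {"tx": 3.0,"ty": -6.0,"tz": 0,"wx": 0,"wy": 0,"wz": 0,"fingers": 1},
    {"tx": 4.2,"ty": -5.2,"tz": 0,"wx": 0,"wy": 0,"wz": 0,"fingers": 1},
    {"tx": 5.1,"ty": -4.2,"tz": 0,"wx": 0,"wy": 0,"wz": 0,"fingers": 1},
    {"tx": 5.9,"ty": -3.1,"tz": 0,"wx": 0,"wy": 0,"wz": 0,"fingers": 1},
    {"tx": 6.4,"ty": -1.8,"tz": 0,"wx": 0,"wy": 0,"wz": 0,"fingers": 1}
  ]
}}

```text
time_s: 8.55
eef_pos: [0.5415, 0.0824, 0.0597]
ee_rot: [0.716, -0.698, -0.008, 0.004]
contact_force: [-0.4, 4.7, 0.4]
gripper_width: 0.0161
```

```bash
python3 - <<'E'
from h import *
stat();circ(12,6)
E
```

```text
t 8.55 p [0.5415 0.0824 0.0597] F [-0.4  4.7  0.4] w 0.0161 tilt [-0.018  0.005 -1.   ] jaw -178.6 r 31.0 dialdeg -22.7
end 49.3
[{"tx": 6.0, "ty": -2.9, "tz": 0.0, "wx": 0.6, "wy": 0.2, "wz": 0.0, "fingers": 1}, {"tx": 6.7, "ty": -0.5, "tz": 0, "wx": 0, "wy": 0, "wz": 0, "fingers": 1}, {"tx": 6.6, "ty": 0.9, "tz": 0, "wx": 0, "wy": 0, "wz": 0, "fingers": 1}, {"tx": 6.3, "ty": 2.2, "tz": 0, "wx": 0, "wy": 0, "wz": 0, "fingers": 1}, {"tx": 5.7, "ty": 3.5, "tz": 0, "wx": 0, "wy": 0, "wz": 0, "fingers": 1}, {"tx": 4.9, "ty": 4.6, "tz": 0, "wx": 0, "wy": 0, "wz": 0, "fingers": 1}]
```

Request:
{"op": "servo_tool", "data": {
  "series": [
    {"tx": 6.0,"ty": -2.9,"tz": 0,"wx": 0.6,"wy": 0.2,"wz": 0,"fingers": 1},
    {"tx": 6.7,"ty": -0.7,"tz": 0,"wx": 0,"wy": 0,"wz": 0,"fingers": 1},
    {"tx": 6.6,"ty": 0.7,"tz": 0,"wx": 0,"wy": 0,"wz": 0,"fingers": 1},
    {"tx": 6.4,"ty": 1.9,"tz": 0,"wx": 0,"wy": 0,"wz": 0,"fingers": 1},
    {"tx": 5.8,"ty": 3.2,"tz": 0,"wx": 0,"wy": 0,"wz": 0,"fingers": 1},
    {"tx": 5.0,"ty": 4.3,"tz": 0,"wx": 0,"wy": 0,"wz": 0,"fingers": 1}
  ]
}}

```text
time_s: 9.15
eef_pos: [0.5428, 0.0579, 0.06]
ee_rot: [0.716, -0.698, -0.003, -0.011]
contact_force: [6.6, 4.2, -5.7]
gripper_width: 0.0163
```

```bash
python3 - <<'E'
from h import *
stat();circ(6,3)
E
```

```text
t 9.15 p [0.5428 0.0579 0.06  ] F [ 6.6  4.2 -5.7] w 0.0163 tilt [ 0.011  0.02  -1.   ] jaw -178.5 r 31.9 dialdeg 23.1
end 41.1
[{"tx": 3.0, "ty": 1.4, "tz": 0.3, "wx": -0.4, "wy": 0.7, "wz": 0.1, "fingers": 1}, {"tx": 2.8, "ty": 1.8, "tz": 0, "wx": 0, "wy": 0, "wz": 0, "fingers": 1}, {"tx": 2.6, "ty": 2.1, "tz": 0, "wx": 0, "wy": 0, "wz": 0, "fingers": 1}]
```

Request:
{"op": "servo_tool", "data": {
  "series": [
    {"tx": 4.0,"ty": 2.0,"tz": 0.3,"wx": -0.4,"wy": 0.7,"wz": 0,"fingers": 1},
    {"tx": 3.7,"ty": 2.5,"tz": 0,"wx": 0,"wy": 0,"wz": 0,"fingers": 1},
    {"tx": 3.3,"ty": 3.0,"tz": 0,"wx": 0,"wy": 0,"wz": 0,"fingers": 1},
    {"tx": 2.8,"ty": 3.4,"tz": 0,"wx": 0,"wy": 0,"wz": 0,"fingers": 1}
  ]
}}

```text
time_s: 9.55
eef_pos: [0.5395, 0.051, 0.06]
ee_rot: [0.717, -0.697, 0.001, -0.013]
contact_force: [5.1, 1.1, -4.1]
gripper_width: 0.0162
```

```bash
python3 - <<'E'
from h import *
stat()
E
```

```text
t 9.55 p [0.5395 0.051  0.06  ] F [ 5.1  1.1 -4.1] w 0.0162 tilt [ 0.021  0.017 -1.   ] jaw -178.4 r 32.3 dialdeg 36.7
```

Request:
{"op": "servo_tool", "data": {
  "series": [
    {"tx": 3.9,"ty": 3.2,"tz": 0.2,"wx": -0.8,"wy": 0.6,"wz": 0,"fingers": 1},
    {"tx": 3.4,"ty": 3.7,"tz": 0,"wx": 0,"wy": 0,"wz": 0,"fingers": 1},
    {"tx": 2.2,"ty": 3.0,"tz": 0,"wx": 0,"wy": 0,"wz": 0,"fingers": 1}
  ]
}}

```text
time_s: 9.85
eef_pos: [0.5352, 0.046, 0.06]
ee_rot: [0.718, -0.696, 0.002, -0.011]
contact_force: [5.1, 2.8, -4.7]
gripper_width: 0.0163
```

```bash
python3 - <<'E'
from h import *
stat()
E
```

```text
t 9.85 p [0.5352 0.046  0.06  ] F [ 5.1  2.8 -4.7] w 0.0163 tilt [ 0.018  0.012 -1.   ] jaw -178.3 r 32.3 dialdeg 48.4
```

Request:
{"op": "servo_tool", "data": {
  "series": [
    {"tx": 2.8,"ty": 3.4,"tz": 0.2,"wx": -0.6,"wy": 0.4,"wz": 0,"fingers": 1},
    {"tx": 2.0,"ty": 3.2,"tz": 0,"wx": 0,"wy": 0,"wz": 0,"fingers": 1},
    {"tx": 0,"ty": 0,"tz": 0,"wx": 0,"wy": 0,"wz": 0,"fingers": 1}
  ]
}}

```text
time_s: 10.15
eef_pos: [0.5323, 0.0436, 0.0598]
ee_rot: [0.718, -0.696, 0.003, -0.007]
contact_force: [0.2, -2.7, 1.1]
gripper_width: 0.016
```

```bash
python3 - <<'E'
from h import *
stat();t=ctrl.get_image("top");cv2.imwrite("pics/t6.png",cv2.resize(t["frame"][170:290,200:360,::-1],None,fx=5,fy=5));shot("s6.png")
stat()
E
```

```text
t 10.15 p [0.5323 0.0436 0.0598] F [ 0.2 -2.7  1.1] w 0.016 tilt [ 0.014  0.007 -1.   ] jaw -178.2 r 32.4 dialdeg 55.2
t 10.25 p [0.5323 0.0435 0.0598] F [1.5 0.3 0.2] w 0.0162 tilt [ 0.014  0.007 -1.   ] jaw -178.2 r 32.4 dialdeg 55.3
```

View pics/t6.png

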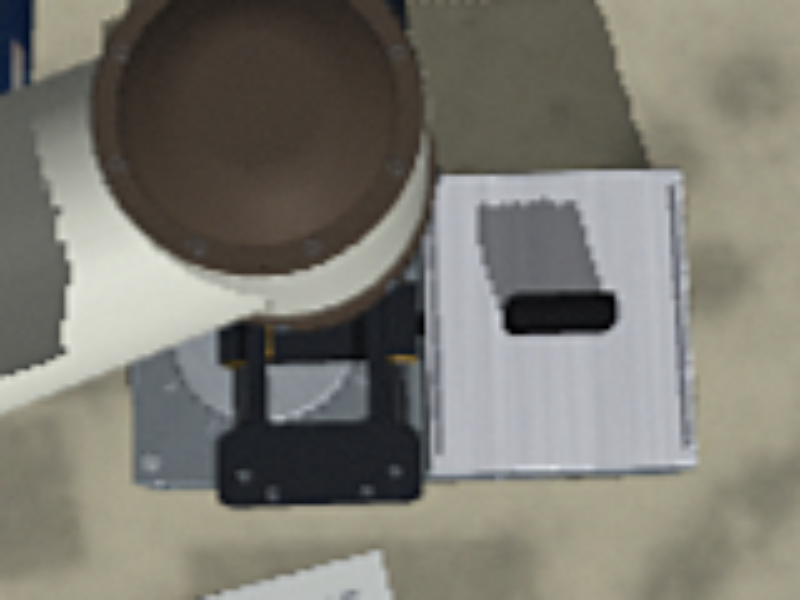

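View pics/s6.png

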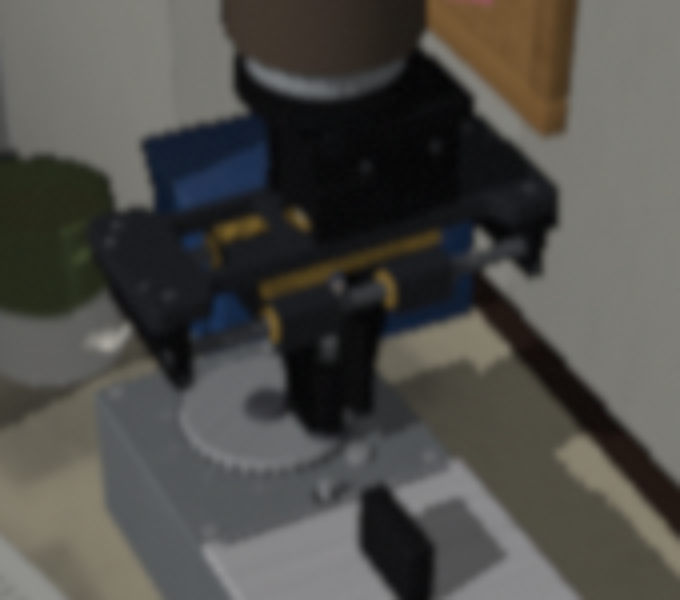

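```bash
python3 - <<'E'
import numpy as np
# pos, tilt xy ; handle at h above reported TCP: p_h = p - tilt_z*h
d=np.array([[.5440,.0783,.004,.001],[.5374,.0481,.009,.006],[.4833,.0588,.015,.002],[.491,.092,-.05,-.025],[.4921,.093,-.048,-.023],[.4981,.0971,-.017,-.013],[.5191,.0998,-.027,-.007],[.5415,.0824,-.018,.005],[.5428,.0579,.011,.02],[.5395,.051,.021,.017],[.5352,.046,.018,.012],[.5323,.0435,.014,.007]])
for h in(0,.03,.045):
    W=d[:,:2]-d[:,2:]*h
    A=np.c_[2*W,np.ones(len(W))];s=np.linalg.lstsq(A,(W**2).sum(1),rcond=None)[0]
    r=np.sqrt(s[2]+s[:2]@s[:2]);e=np.hypot(*(W-s[:2]).T)-r
    v=W[-1]-s[:2];print(h,s[:2].round(4),r.round(4),(e.std()*1e3).round(2),np.degrees(np.arctan2(-v[1],v[0]))+1.4, W[-1])
E
```

```text
0 [0.5131 0.0689] 0.0318 0.24 54.401849932133295 [0.5323 0.0435]
0.03 [0.5132 0.069 ] 0.0318 0.19 55.32431198784651 [0.53188 0.04329]
0.045 [0.5132 0.069 ] 0.0318 0.28 55.77115328262647 [0.53167  0.043185]
```

Request:
{"op": "servo_tool", "data": {
  "series": [
    {"tx": 1.9,"ty": 2.6,"tz": 0,"wx": -0.5,"wy": 0.2,"wz": 0,"fingers": 1},
    {"tx": 0.6,"ty": 1.0,"tz": 0,"wx": 0,"wy": 0,"wz": 0,"fingers": 1}
  ]
}}

```text
time_s: 10.45
eef_pos: [0.5302, 0.0421, 0.0599]
ee_rot: [0.718, -0.696, 0.001, -0.005]
contact_force: [2.2, 1.5, -2.9]
gripper_width: 0.016
```

```bash
sed -i 's/DIAL=np.array.*; Y/DIAL=np.array([.5132,.0690]); Y/' h.py; python3 - <<'E'
from h import *
stat();circ(-12,6)
E
```

```text
t 10.45 p [0.5302 0.0421 0.0599] F [ 2.2  1.5 -2.9] w 0.016 tilt [ 0.008  0.005 -1.   ] jaw -178.2 r 31.8 dialdeg 59.2
end -12.8
[{"tx": -3.8, "ty": -5.5, "tz": 0.2, "wx": -0.3, "wy": 0.2, "wz": 0.2, "fingers": 1}, {"tx": -5.0, "ty": -4.4, "tz": 0, "wx": 0, "wy": 0, "wz": 0, "fingers": 1}, {"tx": -5.8, "ty": -3.3, "tz": 0, "wx": 0, "wy": 0, "wz": 0, "fingers": 1}, {"tx": -6.4, "ty": -2.0, "tz": 0, "wx": 0, "wy": 0, "wz": 0, "fingers": 1}, {"tx": -6.7, "ty": -0.7, "tz": 0, "wx": 0, "wy": 0, "wz": 0, "fingers": 1}, {"tx": -6.6, "ty": 0.7, "tz": 0, "wx": 0, "wy": 0, "wz": 0, "fingers": 1}]
```

The handle is at 59° (2 o'clock, at the stud) after more than a full turn clockwise. Next is counterclockwise.

Request:
{"op": "servo_tool", "data": {
  "series": [
    {"tx": 0,"ty": 0,"tz": 0,"wx": 0,"wy": 0,"wz": 0,"fingers": 1},
    {"tx": -3.8,"ty": -5.5,"tz": 0.2,"wx": -0.3,"wy": 0.2,"wz": 0,"fingers": 1},
    {"tx": -4.9,"ty": -4.6,"tz": 0,"wx": 0,"wy": 0,"wz": 0,"fingers": 1},
    {"tx": -5.7,"ty": -3.5,"tz": 0,"wx": 0,"wy": 0,"wz": 0,"fingers": 1},
    {"tx": -6.3,"ty": -2.3,"tz": 0,"wx": 0,"wy": 0,"wz": 0,"fingers": 1},
    {"tx": -6.6,"ty": -1.1,"tz": 0,"wx": 0,"wy": 0,"wz": 0,"fingers": 1},
    {"tx": -6.7,"ty": 0.2,"tz": 0,"wx": 0,"wy": 0,"wz": 0,"fingers": 1}
  ]
}}

```text
time_s: 11.15
eef_pos: [0.5447, 0.0693, 0.0599]
ee_rot: [0.718, -0.696, 0.002, 0.006]
contact_force: [3.2, -5.5, -0.5]
gripper_width: 0.0163
```

```bash
python3 - <<'E'
from h import *
stat();circ(-12,6)
E
```

```text
t 11.15 p [0.5447 0.0693 0.0599] F [ 3.2 -5.5 -0.5] w 0.0163 tilt [-0.006 -0.012 -1.   ] jaw -178.3 r 31.5 dialdeg 0.9
end -71.1
[{"tx": -6.7, "ty": 0.1, "tz": 0.2, "wx": 0.2, "wy": -0.4, "wz": 0.2, "fingers": 1}, {"tx": -6.4, "ty": 1.9, "tz": 0, "wx": 0, "wy": 0, "wz": 0, "fingers": 1}, {"tx": -5.9, "ty": 3.2, "tz": 0, "wx": 0, "wy": 0, "wz": 0, "fingers": 1}, {"tx": -5.1, "ty": 4.4, "tz": 0, "wx": 0, "wy": 0, "wz": 0, "fingers": 1}, {"tx": -4.0, "ty": 5.3, "tz": 0, "wx": 0, "wy": 0, "wz": 0, "fingers": 1}, {"tx": -2.8, "ty": 6.1, "tz": 0, "wx": 0, "wy": 0, "wz": 0, "fingers": 1}]
```

```bash
cat >> h.py <<'E'
import json
def circ2(step,n,eff=.9,z0=.0597):
    s=ctrl.get_state();a,m=exa(s);p=s["eef_pos"];v=p[:2]-DIAL
    th=-(np.arctan2(v[1],v[0])-YAW); off=a-(YAW-np.pi/2)
    L=2*32*np.sin(np.radians(abs(step))/2)*np.sign(step)
    tz=m[:,2]; wx=np.degrees(tz[:2]@m[:2,1])*.6; wy=-np.degrees(tz[:2]@m[:2,0])*.6
    er=32-np.hypot(*v)*1000
    for i in range(n):
        t=th+np.radians(step)*(eff*i+.5)
        d=np.array([np.cos(t),np.sin(t)])*L
        if i==0: d=d+np.array([np.sin(th),-np.cos(th)])*er
        tx=np.cos(off)*d[0]-np.sin(off)*d[1]; ty=np.sin(off)*d[0]+np.cos(off)*d[1]
        k=dict(tx=round(tx,1),ty=round(ty,1),tz=round(float(np.clip((p[2]-z0)*1000,-2,2)),1) if i==0 else 0,wx=round(wx,1) if i==0 else 0,wy=round(wy,1) if i==0 else 0,wz=0,fingers=1)
        print(json.dumps(k)+",")
E
python3 -c "
from h import *
circ2(-12,8,.9)"
```

```text
{"tx": -6.7, "ty": 0.1, "tz": 0.2, "wx": 0.2, "wy": -0.4, "wz": 0, "fingers": 1},
{"tx": -6.4, "ty": 1.8, "tz": 0, "wx": 0, "wy": 0, "wz": 0, "fingers": 1},
{"tx": -6.0, "ty": 3.0, "tz": 0, "wx": 0, "wy": 0, "wz": 0, "fingers": 1},
{"tx": -5.3, "ty": 4.0, "tz": 0, "wx": 0, "wy": 0, "wz": 0, "fingers": 1},
{"tx": -4.5, "ty": 5.0, "tz": 0, "wx": 0, "wy": 0, "wz": 0, "fingers": 1},
{"tx": -3.5, "ty": 5.7, "tz": 0, "wx": 0, "wy": 0, "wz": 0, "fingers": 1},
{"tx": -2.3, "ty": 6.3, "tz": 0, "wx": 0, "wy": 0, "wz": 0, "fingers": 1},
{"tx": -1.1, "ty": 6.6, "tz": 0, "wx": 0, "wy": 0, "wz": 0, "fingers": 1},
```

Request:
{"op": "servo_tool", "data": {
  "series": [
    {"tx": -6.7,"ty": 0.1,"tz": 0.2,"wx": 0.2,"wy": -0.4,"wz": 0,"fingers": 1},
    {"tx": -6.4,"ty": 1.8,"tz": 0,"wx": 0,"wy": 0,"wz": 0,"fingers": 1},
    {"tx": -6.0,"ty": 3.0,"tz": 0,"wx": 0,"wy": 0,"wz": 0,"fingers": 1},
    {"tx": -5.3,"ty": 4.0,"tz": 0,"wx": 0,"wy": 0,"wz": 0,"fingers": 1},
    {"tx": -4.5,"ty": 5.0,"tz": 0,"wx": 0,"wy": 0,"wz": 0,"fingers": 1},
    {"tx": -3.5,"ty": 5.7,"tz": 0,"wx": 0,"wy": 0,"wz": 0,"fingers": 1},
    {"tx": -2.3,"ty": 6.3,"tz": 0,"wx": 0,"wy": 0,"wz": 0,"fingers": 1},
    {"tx": -1.1,"ty": 6.6,"tz": 0,"wx": 0,"wy": 0,"wz": 0,"fingers": 1}
  ]
}}

```text
time_s: 11.95
eef_pos: [0.5064, 0.1004, 0.0597]
ee_rot: [0.718, -0.696, 0.002, 0.009]
contact_force: [5.5, -13.0, -0.2]
gripper_width: 0.0163
```

```bash
python3 -c "
from h import *
stat();circ2(-12,8,.9)"
```

```text
t 11.95 p [0.5064 0.1004 0.0597] F [  5.5 -13.   -0.2] w 0.0163 tilt [-0.01  -0.017 -1.   ] jaw -178.2 r 32.2 dialdeg -100.8
{"tx": 2.0, "ty": 6.4, "tz": -0.0, "wx": 0.4, "wy": -0.6, "wz": 0, "fingers": 1},
{"tx": 3.1, "ty": 6.0, "tz": 0, "wx": 0, "wy": 0, "wz": 0, "fingers": 1},
{"tx": 4.1, "ty": 5.3, "tz": 0, "wx": 0, "wy": 0, "wz": 0, "fingers": 1},
{"tx": 5.0, "ty": 4.4, "tz": 0, "wx": 0, "wy": 0, "wz": 0, "fingers": 1},
{"tx": 5.8, "ty": 3.4, "tz": 0, "wx": 0, "wy": 0, "wz": 0, "fingers": 1},
{"tx": 6.3, "ty": 2.2, "tz": 0, "wx": 0, "wy": 0, "wz": 0, "fingers": 1},
{"tx": 6.6, "ty": 1.0, "tz": 0, "wx": 0, "wy": 0, "wz": 0, "fingers": 1},
{"tx": 6.7, "ty": -0.2, "tz": 0, "wx": 0, "wy": 0, "wz": 0, "fingers": 1},
```

Request:
{"op": "servo_tool", "data": {
  "series": [
    {"tx": 2.0,"ty": 6.4,"tz": 0,"wx": 0.4,"wy": -0.6,"wz": 0,"fingers": 1},
    {"tx": 3.2,"ty": 5.9,"tz": 0,"wx": 0,"wy": 0,"wz": 0,"fingers": 1},
    {"tx": 4.3,"ty": 5.1,"tz": 0,"wx": 0,"wy": 0,"wz": 0,"fingers": 1},
    {"tx": 5.3,"ty": 4.1,"tz": 0,"wx": 0,"wy": 0,"wz": 0,"fingers": 1},
    {"tx": 6.0,"ty": 3.0,"tz": 0,"wx": 0,"wy": 0,"wz": 0,"fingers": 1},
    {"tx": 6.5,"ty": 1.7,"tz": 0,"wx": 0,"wy": 0,"wz": 0,"fingers": 1},
    {"tx": 6.7,"ty": 0.4,"tz": 0,"wx": 0,"wy": 0,"wz": 0,"fingers": 1},
    {"tx": 6.6,"ty": -0.9,"tz": 0,"wx": 0,"wy": 0,"wz": 0,"fingers": 1}
  ]
}}

```text
time_s: 12.75
eef_pos: [0.4816, 0.0647, 0.0597]
ee_rot: [0.719, -0.695, 0.0, -0.003]
contact_force: [-2.0, 4.1, 0.3]
gripper_width: 0.0163
```

```bash
python3 -c "
from h import *
stat();circ2(-12,8,.97)"
```

```text
t 12.75 p [0.4816 0.0647 0.0597] F [-2.   4.1  0.3] w 0.0163 tilt [ 0.005  0.005 -1.   ] jaw -178.0 r 31.9 dialdeg 173.6
{"tx": 6.6, "ty": -1.3, "tz": 0.0, "wx": -0.2, "wy": 0.2, "wz": 0, "fingers": 1},
{"tx": 6.1, "ty": -2.7, "tz": 0, "wx": 0, "wy": 0, "wz": 0, "fingers": 1},
{"tx": 5.5, "ty": -3.8, "tz": 0, "wx": 0, "wy": 0, "wz": 0, "fingers": 1},
{"tx": 4.6, "ty": -4.9, "tz": 0, "wx": 0, "wy": 0, "wz": 0, "fingers": 1},
{"tx": 3.5, "ty": -5.7, "tz": 0, "wx": 0, "wy": 0, "wz": 0, "fingers": 1},
{"tx": 2.3, "ty": -6.3, "tz": 0, "wx": 0, "wy": 0, "wz": 0, "fingers": 1},
{"tx": 1.0, "ty": -6.6, "tz": 0, "wx": 0, "wy": 0, "wz": 0, "fingers": 1},
{"tx": -0.4, "ty": -6.7, "tz": 0, "wx": 0, "wy": 0, "wz": 0, "fingers": 1},
```

Request:
{"op": "servo_tool", "data": {
  "series": [
    {"tx": 6.6,"ty": -1.3,"tz": 0,"wx": -0.2,"wy": 0.2,"wz": 0,"fingers": 1},
    {"tx": 6.1,"ty": -2.7,"tz": 0,"wx": 0,"wy": 0,"wz": 0,"fingers": 1},
    {"tx": 5.5,"ty": -3.8,"tz": 0,"wx": 0,"wy": 0,"wz": 0,"fingers": 1},
    {"tx": 4.6,"ty": -4.9,"tz": 0,"wx": 0,"wy": 0,"wz": 0,"fingers": 1},
    {"tx": 3.5,"ty": -5.7,"tz": 0,"wx": 0,"wy": 0,"wz": 0,"fingers": 1},
    {"tx": 2.3,"ty": -6.3,"tz": 0,"wx": 0,"wy": 0,"wz": 0,"fingers": 1},
    {"tx": 1.0,"ty": -6.6,"tz": 0,"wx": 0,"wy": 0,"wz": 0,"fingers": 1},
    {"tx": -0.4,"ty": -6.7,"tz": 0,"wx": 0,"wy": 0,"wz": 0,"fingers": 1}
  ]
}}

```text
time_s: 13.55
eef_pos: [0.5222, 0.0382, 0.0594]
ee_rot: [0.718, -0.696, -0.004, -0.004]
contact_force: [-7.2, 11.6, 7.0]
gripper_width: 0.0162
```

```bash
python3 -c "
from h import *
stat();circ2(-12,7,.97)"
```

```text
t 13.55 p [0.5222 0.0382 0.0594] F [-7.2 11.6  7. ] w 0.0162 tilt [-0.    0.01 -1.  ] jaw -178.3 r 32.1 dialdeg 75.2
{"tx": -2.4, "ty": -6.3, "tz": -0.3, "wx": 0.0, "wy": 0.4, "wz": 0, "fingers": 1},
{"tx": -3.6, "ty": -5.7, "tz": 0, "wx": 0, "wy": 0, "wz": 0, "fingers": 1},
{"tx": -4.6, "ty": -4.8, "tz": 0, "wx": 0, "wy": 0, "wz": 0, "fingers": 1},
{"tx": -5.5, "ty": -3.8, "tz": 0, "wx": 0, "wy": 0, "wz": 0, "fingers": 1},
{"tx": -6.2, "ty": -2.6, "tz": 0, "wx": 0, "wy": 0, "wz": 0, "fingers": 1},
{"tx": -6.6, "ty": -1.3, "tz": 0, "wx": 0, "wy": 0, "wz": 0, "fingers": 1},
{"tx": -6.7, "ty": 0.0, "tz": 0, "wx": 0, "wy": 0, "wz": 0, "fingers": 1},
```

Request:
{"op": "servo_tool", "data": {
  "series": [
    {"tx": -2.4,"ty": -6.3,"tz": -0.3,"wx": 0,"wy": 0.4,"wz": 0,"fingers": 1},
    {"tx": -3.6,"ty": -5.7,"tz": 0,"wx": 0,"wy": 0,"wz": 0,"fingers": 1},
    {"tx": -4.6,"ty": -4.8,"tz": 0,"wx": 0,"wy": 0,"wz": 0,"fingers": 1},
    {"tx": -5.5,"ty": -3.8,"tz": 0,"wx": 0,"wy": 0,"wz": 0,"fingers": 1},
    {"tx": -6.2,"ty": -2.6,"tz": 0,"wx": 0,"wy": 0,"wz": 0,"fingers": 1},
    {"tx": -6.6,"ty": -1.3,"tz": 0,"wx": 0,"wy": 0,"wz": 0,"fingers": 1},
    {"tx": -6.7,"ty": 0,"tz": 0,"wx": 0,"wy": 0,"wz": 0,"fingers": 1}
  ]
}}

```text
time_s: 14.25
eef_pos: [0.5428, 0.0592, 0.0599]
ee_rot: [0.717, -0.697, 0.0, 0.013]
contact_force: [5.7, -6.6, -1.6]
gripper_width: 0.0161
```

```bash
python3 -c "
from h import *
stat();circ2(-8,4,.95)"
```

```text
t 14.25 p [0.5428 0.0592 0.0599] F [ 5.7 -6.6 -1.6] w 0.0161 tilt [-0.018 -0.02  -1.   ] jaw -178.4 r 31.1 dialdeg 19.8
{"tx": -4.0, "ty": -2.0, "tz": 0.2, "wx": 0.7, "wy": -0.7, "wz": 0, "fingers": 1},
{"tx": -4.4, "ty": -0.7, "tz": 0, "wx": 0, "wy": 0, "wz": 0, "fingers": 1},
{"tx": -4.5, "ty": -0.1, "tz": 0, "wx": 0, "wy": 0, "wz": 0, "fingers": 1},
{"tx": -4.4, "ty": 0.5, "tz": 0, "wx": 0, "wy": 0, "wz": 0, "fingers": 1},
```

Request:
{"op": "servo_tool", "data": {
  "series": [
    {"tx": -5.5,"ty": -2.4,"tz": 0.2,"wx": 0.7,"wy": -0.7,"wz": 0,"fingers": 1},
    {"tx": -5.9,"ty": -0.6,"tz": 0,"wx": 0,"wy": 0,"wz": 0,"fingers": 1},
    {"tx": -6,"ty": 0.3,"tz": 0,"wx": 0,"wy": 0,"wz": 0,"fingers": 1},
    {"tx": -5.8,"ty": 1.2,"tz": 0,"wx": 0,"wy": 0,"wz": 0,"fingers": 1}
  ]
}}

```text
time_s: 14.65
eef_pos: [0.544, 0.075, 0.0598]
ee_rot: [0.716, -0.698, 0.002, 0.009]
contact_force: [2.5, -4.5, 0.6]
gripper_width: 0.0159
```

```bash
python3 -c "
from h import *
stat();circ2(-8,4,.95)"
```

```text
t 14.65 p [0.544  0.075  0.0598] F [ 2.5 -4.5  0.6] w 0.0159 tilt [-0.01  -0.016 -1.   ] jaw -178.5 r 31.3 dialdeg -9.6
{"tx": -4.5, "ty": 0.4, "tz": 0.1, "wx": 0.4, "wy": -0.5, "wz": 0, "fingers": 1},
{"tx": -4.2, "ty": 1.6, "tz": 0, "wx": 0, "wy": 0, "wz": 0, "fingers": 1},
{"tx": -3.9, "ty": 2.1, "tz": 0, "wx": 0, "wy": 0, "wz": 0, "fingers": 1},
{"tx": -3.6, "ty": 2.6, "tz": 0, "wx": 0, "wy": 0, "wz": 0, "fingers": 1},
```

Request:
{"op": "servo_tool", "data": {
  "series": [
    {"tx": -4.6,"ty": 0.5,"tz": 0.1,"wx": 0.4,"wy": -0.5,"wz": 0,"fingers": 1},
    {"tx": -4.3,"ty": 1.6,"tz": 0,"wx": 0,"wy": 0,"wz": 0,"fingers": 1},
    {"tx": -4.0,"ty": 2.1,"tz": 0,"wx": 0,"wy": 0,"wz": 0,"fingers": 1},
    {"tx": -3.6,"ty": 2.7,"tz": 0,"wx": 0,"wy": 0,"wz": 0,"fingers": 1}
  ]
}}

```text
time_s: 15.05
eef_pos: [0.5374, 0.0895, 0.0598]
ee_rot: [0.716, -0.698, 0.002, 0.004]
contact_force: [1.8, -3.7, 0.8]
gripper_width: 0.0164
```

```bash
python3 -c "
from h import *
stat();circ2(-6,4,.95)"
```

```text
t 15.05 p [0.5374 0.0895 0.0598] F [ 1.8 -3.7  0.8] w 0.0164 tilt [-0.002 -0.009 -1.   ] jaw -178.5 r 31.7 dialdeg -38.9
{"tx": -2.7, "ty": 2.0, "tz": 0.1, "wx": 0.1, "wy": -0.3, "wz": 0, "fingers": 1},
{"tx": -2.3, "ty": 2.5, "tz": 0, "wx": 0, "wy": 0, "wz": 0, "fingers": 1},
{"tx": -2.0, "ty": 2.7, "tz": 0, "wx": 0, "wy": 0, "wz": 0, "fingers": 1},
{"tx": -1.7, "ty": 2.9, "tz": 0, "wx": 0, "wy": 0, "wz": 0, "fingers": 1},
```

Request:
{"op": "servo_tool", "data": {
  "series": [
    {"tx": -2.7,"ty": 2.1,"tz": 0,"wx": 0.1,"wy": -0.3,"wz": 0,"fingers": 1},
    {"tx": -2.3,"ty": 2.5,"tz": 0,"wx": 0,"wy": 0,"wz": 0,"fingers": 1},
    {"tx": -2.0,"ty": 2.7,"tz": 0,"wx": 0,"wy": 0,"wz": 0,"fingers": 1},
    {"tx": 0,"ty": 0,"tz": 0,"wx": 0,"wy": 0,"wz": 0,"fingers": 1}
  ]
}}

```text
time_s: 15.45
eef_pos: [0.529, 0.0968, 0.0598]
ee_rot: [0.716, -0.698, 0.001, 0.001]
contact_force: [0.1, -1.0, 3.6]
gripper_width: 0.0164
```

```bash
python3 -c "
from h import *
stat();circ2(-5,2,.95)"
```

```text
t 15.45 p [0.529  0.0968 0.0598] F [ 0.1 -1.   3.6] w 0.0164 tilt [ 0.    -0.003 -1.   ] jaw -178.5 r 32.0 dialdeg -58.9
{"tx": -1.4, "ty": 2.4, "tz": 0.1, "wx": 0.0, "wy": -0.1, "wz": 0, "fingers": 1},
{"tx": -1.1, "ty": 2.6, "tz": 0, "wx": 0, "wy": 0, "wz": 0, "fingers": 1},
```

```bash
python3 -c "
from h import *
shot('s7.png')
stat();circ2(8,6,.95)"
```

```text
t 15.5 p [0.529  0.0968 0.0598] F [-0.8 -1.4  2.2] w 0.0165 tilt [-0.    -0.003 -1.   ] jaw -178.5 r 32.0 dialdeg -58.9
{"tx": 2.6, "ty": -3.7, "tz": 0.1, "wx": 0.0, "wy": -0.1, "wz": 0, "fingers": 1},
{"tx": 3.0, "ty": -3.3, "tz": 0, "wx": 0, "wy": 0, "wz": 0, "fingers": 1},
{"tx": 3.4, "ty": -2.8, "tz": 0, "wx": 0, "wy": 0, "wz": 0, "fingers": 1},
{"tx": 3.8, "ty": -2.4, "tz": 0, "wx": 0, "wy": 0, "wz": 0, "fingers": 1},
{"tx": 4.1, "ty": -1.8, "tz": 0, "wx": 0, "wy": 0, "wz": 0, "fingers": 1},
{"tx": 4.3, "ty": -1.3, "tz": 0, "wx": 0, "wy": 0, "wz": 0, "fingers": 1},
```

View pics/s7.png

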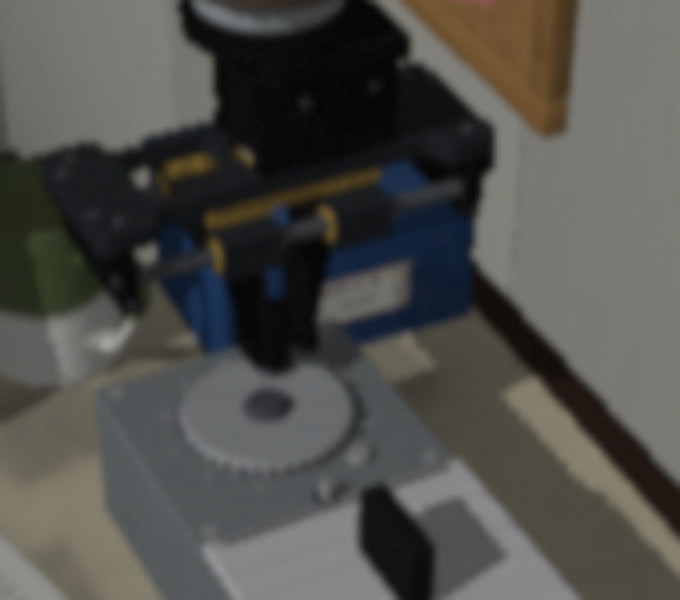

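Request:
{"op": "servo_tool", "data": {
  "series": [
    {"tx": 2.6,"ty": -3.7,"tz": 0,"wx": 0,"wy": 0,"wz": 0,"fingers": 1},
    {"tx": 3.0,"ty": -3.3,"tz": 0,"wx": 0,"wy": 0,"wz": 0,"fingers": 1},
    {"tx": 3.4,"ty": -2.9,"tz": 0,"wx": 0,"wy": 0,"wz": 0,"fingers": 1},
    {"tx": 3.8,"ty": -2.5,"tz": 0,"wx": 0,"wy": 0,"wz": 0,"fingers": 1},
    {"tx": 4.1,"ty": -2.0,"tz": 0,"wx": 0,"wy": 0,"wz": 0,"fingers": 1},
    {"tx": 4.3,"ty": -1.5,"tz": 0,"wx": 0,"wy": 0,"wz": 0,"fingers": 1}
  ]
}}

```text
time_s: 16.1
eef_pos: [0.5439, 0.0775, 0.0597]
ee_rot: [0.717, -0.698, -0.002, 0.002]
contact_force: [-4.9, 3.5, 5.7]
gripper_width: 0.0159
```

```bash
python3 -c "
from h import *
stat();circ2(7,6,.95)"
```

```text
t 16.1 p [0.5439 0.0775 0.0597] F [-4.9  3.5  5.7] w 0.0159 tilt [-0.005  0.    -1.   ] jaw -178.5 r 31.8 dialdeg -14.1
{"tx": 3.8, "ty": -0.9, "tz": -0.0, "wx": 0.2, "wy": 0.0, "wz": 0, "fingers": 1},
{"tx": 3.9, "ty": -0.3, "tz": 0, "wx": 0, "wy": 0, "wz": 0, "fingers": 1},
{"tx": 3.9, "ty": 0.2, "tz": 0, "wx": 0, "wy": 0, "wz": 0, "fingers": 1},
{"tx": 3.9, "ty": 0.6, "tz": 0, "wx": 0, "wy": 0, "wz": 0, "fingers": 1},
{"tx": 3.8, "ty": 1.1, "tz": 0, "wx": 0, "wy": 0, "wz": 0, "fingers": 1},
{"tx": 3.6, "ty": 1.5, "tz": 0, "wx": 0, "wy": 0, "wz": 0, "fingers": 1},
```

Request:
{"op": "servo_tool", "data": {
  "series": [
    {"tx": 3.8,"ty": -0.8,"tz": -0.2,"wx": 0.2,"wy": 0,"wz": 0,"fingers": 1},
    {"tx": 3.9,"ty": -0.3,"tz": 0,"wx": 0,"wy": 0,"wz": 0,"fingers": 1},
    {"tx": 3.9,"ty": 0.1,"tz": 0,"wx": 0,"wy": 0,"wz": 0,"fingers": 1},
    {"tx": 3.9,"ty": 0.5,"tz": 0,"wx": 0,"wy": 0,"wz": 0,"fingers": 1},
    {"tx": 3.8,"ty": 0.9,"tz": 0,"wx": 0,"wy": 0,"wz": 0,"fingers": 1},
    {"tx": 3.6,"ty": 1.3,"tz": 0,"wx": 0,"wy": 0,"wz": 0,"fingers": 1}
  ]
}}

```text
time_s: 16.7
eef_pos: [0.5415, 0.0542, 0.0596]
ee_rot: [0.716, -0.698, -0.003, -0.0]
contact_force: [-5.2, 7.7, 4.9]
gripper_width: 0.0163
```

```bash
python3 -c "
from h import *
stat();circ2(5.5,4,.9)"
```

```text
t 16.7 p [0.5415 0.0542 0.0596] F [-5.2  7.7  4.9] w 0.0163 tilt [-0.003  0.004 -1.   ] jaw -178.6 r 31.9 dialdeg 28.9
{"tx": 2.6, "ty": 1.6, "tz": -0.1, "wx": 0.1, "wy": 0.1, "wz": 0, "fingers": 1},
{"tx": 2.5, "ty": 1.8, "tz": 0, "wx": 0, "wy": 0, "wz": 0, "fingers": 1},
{"tx": 2.3, "ty": 2.0, "tz": 0, "wx": 0, "wy": 0, "wz": 0, "fingers": 1},
{"tx": 2.1, "ty": 2.2, "tz": 0, "wx": 0, "wy": 0, "wz": 0, "fingers": 1},
```

Request:
{"op": "servo_tool", "data": {
  "series": [
    {"tx": 2.6,"ty": 1.6,"tz": -0.1,"wx": 0,"wy": 0,"wz": 0,"fingers": 1},
    {"tx": 2.5,"ty": 1.8,"tz": 0,"wx": 0,"wy": 0,"wz": 0,"fingers": 1},
    {"tx": 2.3,"ty": 2.0,"tz": 0,"wx": 0,"wy": 0,"wz": 0,"fingers": 1}
  ]
}}

```text
time_s: 17.0
eef_pos: [0.5376, 0.0485, 0.0597]
ee_rot: [0.716, -0.699, -0.003, -0.004]
contact_force: [-1.5, 6.5, 2.2]
gripper_width: 0.016
```

```bash
python3 -c "
from h import *
stat();circ2(5.5,4,.9)"
```

```text
t 17.0 p [0.5376 0.0485 0.0597] F [-1.5  6.5  2.2] w 0.016 tilt [ 0.001  0.009 -1.   ] jaw -178.6 r 31.9 dialdeg 41.3
{"tx": 2.3, "ty": 2.0, "tz": -0.0, "wx": -0.0, "wy": 0.3, "wz": 0, "fingers": 1},
{"tx": 2.0, "ty": 2.3, "tz": 0, "wx": 0, "wy": 0, "wz": 0, "fingers": 1},
{"tx": 1.8, "ty": 2.5, "tz": 0, "wx": 0, "wy": 0, "wz": 0, "fingers": 1},
{"tx": 1.6, "ty": 2.6, "tz": 0, "wx": 0, "wy": 0, "wz": 0, "fingers": 1},
```

Request:
{"op": "servo_tool", "data": {
  "series": [
    {"tx": 2.3,"ty": 2.0,"tz": 0,"wx": 0,"wy": 0.3,"wz": 0,"fingers": 1},
    {"tx": 2.1,"ty": 2.2,"tz": 0,"wx": 0,"wy": 0,"wz": 0,"fingers": 1},
    {"tx": 1.9,"ty": 2.4,"tz": 0,"wx": 0,"wy": 0,"wz": 0,"fingers": 1}
  ]
}}

```text
time_s: 17.3
eef_pos: [0.5348, 0.0454, 0.0597]
ee_rot: [0.716, -0.699, 0.0, -0.007]
contact_force: [-0.9, 5.2, 1.4]
gripper_width: 0.0163
```

```bash
python3 -c "
from h import *
stat();circ2(5.5,4,.9)"
```

```text
t 17.3 p [0.5348 0.0454 0.0597] F [-0.9  5.2  1.4] w 0.0163 tilt [ 0.011  0.01  -1.   ] jaw -178.6 r 32.0 dialdeg 49.0
{"tx": 1.9, "ty": 2.4, "tz": 0.0, "wx": -0.4, "wy": 0.3, "wz": 0, "fingers": 1},
{"tx": 1.7, "ty": 2.6, "tz": 0, "wx": 0, "wy": 0, "wz": 0, "fingers": 1},
{"tx": 1.5, "ty": 2.7, "tz": 0, "wx": 0, "wy": 0, "wz": 0, "fingers": 1},
{"tx": 1.2, "ty": 2.8, "tz": 0, "wx": 0, "wy": 0, "wz": 0, "fingers": 1},
```

Request:
{"op": "servo_tool", "data": {
  "series": [
    {"tx": 1.9,"ty": 2.4,"tz": 0,"wx": -0.4,"wy": 0.3,"wz": 0,"fingers": 1},
    {"tx": 1.7,"ty": 2.6,"tz": 0,"wx": 0,"wy": 0,"wz": 0,"fingers": 1},
    {"tx": 1.5,"ty": 2.7,"tz": 0,"wx": 0,"wy": 0,"wz": 0,"fingers": 1}
  ]
}}

```text
time_s: 17.6
eef_pos: [0.5318, 0.0431, 0.0597]
ee_rot: [0.716, -0.698, 0.001, -0.009]
contact_force: [0.1, 4.7, 1.0]
gripper_width: 0.0161
```

```bash
python3 -c "
from h import *
stat();circ2(5.5,4,.9);shot('s8.png')"
```

```text
t 17.6 p [0.5318 0.0431 0.0597] F [0.1 4.7 1. ] w 0.0161 tilt [ 0.014  0.011 -1.   ] jaw -178.6 r 31.9 dialdeg 55.7
{"tx": 1.7, "ty": 2.6, "tz": 0.0, "wx": -0.5, "wy": 0.4, "wz": 0, "fingers": 1},
{"tx": 1.4, "ty": 2.7, "tz": 0, "wx": 0, "wy": 0, "wz": 0, "fingers": 1},
{"tx": 1.1, "ty": 2.9, "tz": 0, "wx": 0, "wy": 0, "wz": 0, "fingers": 1},
{"tx": 0.9, "ty": 2.9, "tz": 0, "wx": 0, "wy": 0, "wz": 0, "fingers": 1},
```

View pics/s8.png

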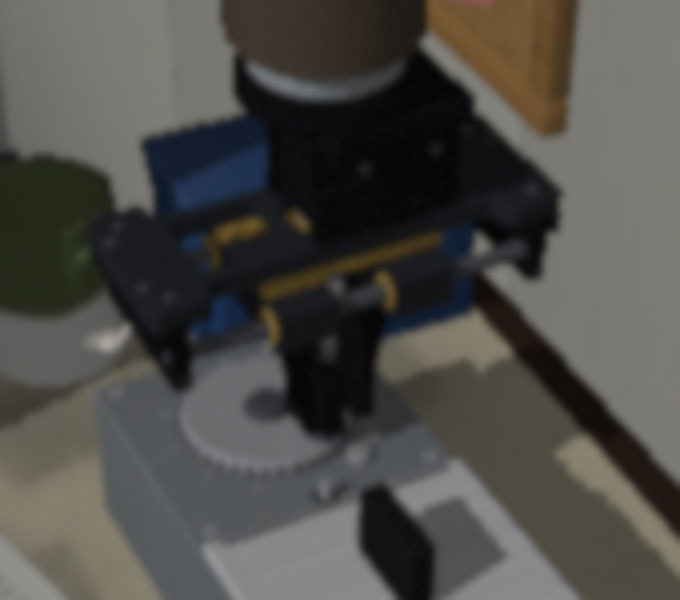

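Not dropped yet: the bolt stud is still at about (325,490). Continuing slowly.

Request:
{"op": "servo_tool", "data": {
  "series": [
    {"tx": 1.8,"ty": 2.7,"tz": 0,"wx": -0.5,"wy": 0.4,"wz": 0,"fingers": 1},
    {"tx": 1.5,"ty": 2.9,"tz": 0,"wx": 0,"wy": 0,"wz": 0,"fingers": 1},
    {"tx": 1.3,"ty": 3.0,"tz": 0,"wx": 0,"wy": 0,"wz": 0,"fingers": 1},
    {"tx": 1.1,"ty": 3.1,"tz": 0,"wx": 0,"wy": 0,"wz": 0,"fingers": 1}
  ]
}}

```text
time_s: 18.05
eef_pos: [0.5264, 0.0399, 0.0598]
ee_rot: [0.716, -0.698, 0.004, -0.01]
contact_force: [2.8, 5.0, -1.4]
gripper_width: 0.016
```

```bash
python3 -c "
from h import *
stat();circ2(5.7,4,.9)"
```

```text
t 18.05 p [0.5264 0.0399 0.0598] F [ 2.8  5.  -1.4] w 0.016 tilt [ 0.019  0.009 -1.   ] jaw -178.6 r 31.9 dialdeg 67.0
{"tx": 1.2, "ty": 2.9, "tz": 0.1, "wx": -0.7, "wy": 0.3, "wz": 0, "fingers": 1},
{"tx": 0.8, "ty": 3.1, "tz": 0, "wx": 0, "wy": 0, "wz": 0, "fingers": 1},
{"tx": 0.5, "ty": 3.1, "tz": 0, "wx": 0, "wy": 0, "wz": 0, "fingers": 1},
{"tx": 0.3, "ty": 3.2, "tz": 0, "wx": 0, "wy": 0, "wz": 0, "fingers": 1},
```

Request:
{"op": "servo_tool", "data": {
  "series": [
    {"tx": 1.2,"ty": 2.9,"tz": 0,"wx": -0.7,"wy": 0.3,"wz": 0,"fingers": 1},
    {"tx": 0.8,"ty": 3.1,"tz": 0,"wx": 0,"wy": 0,"wz": 0,"fingers": 1},
    {"tx": 0.6,"ty": 3.2,"tz": 0,"wx": 0,"wy": 0,"wz": 0,"fingers": 1},
    {"tx": 0.4,"ty": 3.2,"tz": 0,"wx": 0,"wy": 0,"wz": 0,"fingers": 1}
  ]
}}

```text
time_s: 18.45
eef_pos: [0.5172, 0.0373, 0.0596]
ee_rot: [0.716, -0.698, 0.003, -0.006]
contact_force: [-0.4, 4.8, 2.0]
gripper_width: 0.0161
```

```bash
python3 -c "
from h import *
stat();circ2(5.7,4,.9)"
```

```text
t 18.45 p [0.5172 0.0373 0.0596] F [-0.4  4.8  2. ] w 0.0161 tilt [ 0.012  0.005 -1.   ] jaw -178.5 r 32.0 dialdeg 84.3
{"tx": 0.2, "ty": 3.2, "tz": -0.1, "wx": -0.4, "wy": 0.1, "wz": 0, "fingers": 1},
{"tx": -0.1, "ty": 3.2, "tz": 0, "wx": 0, "wy": 0, "wz": 0, "fingers": 1},
{"tx": -0.4, "ty": 3.2, "tz": 0, "wx": 0, "wy": 0, "wz": 0, "fingers": 1},
{"tx": -0.7, "ty": 3.1, "tz": 0, "wx": 0, "wy": 0, "wz": 0, "fingers": 1},
```

Request:
{"op": "servo_tool", "data": {
  "series": [
    {"tx": 0.2,"ty": 3.1,"tz": 0,"wx": -0.4,"wy": 0,"wz": 0,"fingers": 1},
    {"tx": -0.1,"ty": 3.1,"tz": 0,"wx": 0,"wy": 0,"wz": 0,"fingers": 1},
    {"tx": -0.4,"ty": 3.1,"tz": 0,"wx": 0,"wy": 0,"wz": 0,"fingers": 1}
  ]
}}

```text
time_s: 18.75
eef_pos: [0.5108, 0.0376, 0.06]
ee_rot: [0.716, -0.698, 0.003, -0.006]
contact_force: [11.0, -2.5, -9.4]
gripper_width: 0.0162
```

```bash
python3 -c "
from h import *
stat();circ2(5.7,4,.9)"
```

```text
t 18.75 p [0.5108 0.0376 0.06  ] F [11.  -2.5 -9.4] w 0.0162 tilt [ 0.013  0.006 -1.   ] jaw -178.5 r 31.5 dialdeg 95.7
{"tx": 0.0, "ty": 3.2, "tz": 0.3, "wx": -0.4, "wy": 0.2, "wz": 0, "fingers": 1},
{"tx": -0.8, "ty": 3.1, "tz": 0, "wx": 0, "wy": 0, "wz": 0, "fingers": 1},
{"tx": -1.0, "ty": 3.0, "tz": 0, "wx": 0, "wy": 0, "wz": 0, "fingers": 1},
{"tx": -1.3, "ty": 2.9, "tz": 0, "wx": 0, "wy": 0, "wz": 0, "fingers": 1},
```

```bash
python3 -c "
from h import *
im=shot('s9.png');stat()
print(((proj(im,[[.5132+.0015,.069-.062,.085],[.5132+.0013,.069-.0525,.085]])-[180,100])*4).round())"
```

```text
t 18.8 p [0.5108 0.0375 0.0599] F [ 7.7 -0.8 -7.1] w 0.016 tilt [ 0.013  0.005 -1.   ] jaw -178.5 r 31.6 dialdeg 95.7
[[329. 484.]
 [319. 471.]]
```

View pics/s9.png

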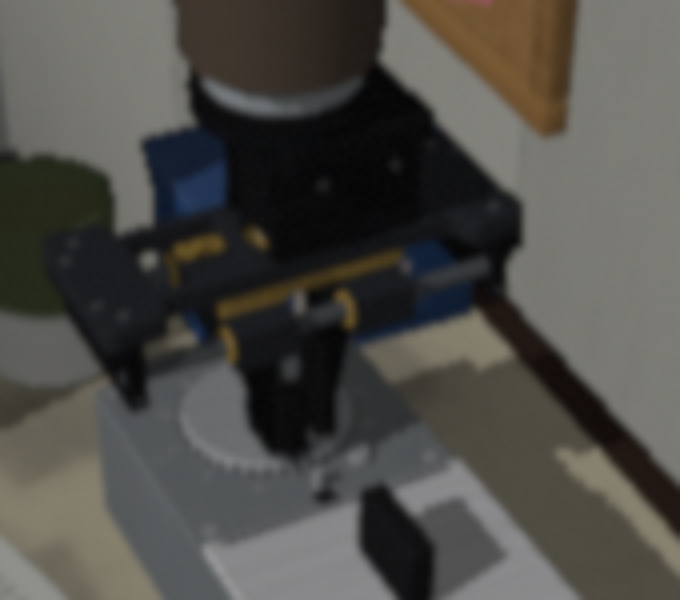

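The stud seems to have moved towards the dial: the slot shows dark at (327,490) and there is something bright at (317,475). I'll confirm with one gentle push.

Request:
{"op": "servo_tool", "data": {
  "series": [
    {"tx": -0.3,"ty": 3.0,"tz": 0.2,"wx": 0,"wy": 0,"wz": 0,"fingers": 1},
    {"tx": -0.4,"ty": 3.0,"tz": 0,"wx": 0,"wy": 0,"wz": 0,"fingers": 1}
  ]
}}

```text
time_s: 19.0
eef_pos: [0.5113, 0.0376, 0.06]
ee_rot: [0.717, -0.697, 0.007, -0.011]
contact_force: [10.1, -1.9, -8.7]
gripper_width: 0.016
```

```bash
python3 -c "
from h import *
stat()"
```

```text
t 19.0 p [0.5113 0.0376 0.06  ] F [10.1 -1.9 -8.7] w 0.016 tilt [ 0.026  0.006 -1.   ] jaw -178.4 r 31.5 dialdeg 94.9
```

The dial stands dead at 10 N. I'll release and lift.

Request:
{"op": "servo_tool", "data": {
  "series": [
    {"tx": 0,"ty": -0.8,"tz": 0,"wx": -0.6,"wy": 0,"wz": 0,"fingers": 1},
    {"tx": 0,"ty": 0,"tz": 0,"wx": 0,"wy": 0,"wz": 0,"fingers": 0.6},
    {"tx": 0,"ty": 0,"tz": 0,"wx": 0,"wy": 0,"wz": 0,"fingers": 0.5},
    {"tx": 0,"ty": 0,"tz": 0,"wx": 0,"wy": 0,"wz": 0,"fingers": 0.5},
    {"tx": 0,"ty": 0,"tz": 0,"wx": 0,"wy": 0,"wz": 0,"fingers": 0.5}
  ]
}}

```text
time_s: 19.5
eef_pos: [0.509, 0.0344, 0.0589]
ee_rot: [0.717, -0.697, 0.003, -0.004]
contact_force: [0.9, -0.7, -0.2]
gripper_width: 0.0395
```

```bash
python3 -c "
from h import *
stat()"
```

```text
t 19.5 p [0.509  0.0344 0.0589] F [ 0.9 -0.7 -0.2] w 0.0395 tilt [ 0.01   0.001 -1.   ] jaw -178.4 r 34.9 dialdeg 98.3
```

Request:
{"op": "servo_tool", "data": {
  "series": [
    {"tx": 0,"ty": 0,"tz": -15,"wx": -0.4,"wy": 0,"wz": 0,"fingers": 0.5},
    {"tx": 0,"ty": 0,"tz": -25,"wx": 0,"wy": 0,"wz": 0,"fingers": 0.5},
    {"tx": 0,"ty": 0,"tz": -35,"wx": 0,"wy": 0,"wz": 0,"fingers": 0.5},
    {"tx": 0,"ty": 0,"tz": 0,"wx": 0,"wy": 0,"wz": 0,"fingers": 0.5}
  ]
}}

```text
time_s: 19.9
eef_pos: [0.5062, 0.0328, 0.1353]
ee_rot: [0.717, -0.697, -0.0, 0.002]
contact_force: [0.0, 1.0, -0.3]
gripper_width: 0.0435
```

```bash
python3 -c "
from h import *
stat();im=shot('s10.png');
for q in('bolt_stud','crank_mid','cover_pull'):
    z=dict(bolt_stud=.085,crank_mid=.107,cover_pull=.1025)[q]
    for a in ctrl.tip_of(im,q)[:2]: print(q,a['score'],px2w(im,*a['point'],z=z).round(4))
stat();goto(.5155,-.0545,.115,3,1.4)"
```

```text
t 19.9 p [0.5062 0.0328 0.1353] F [ 0.   1.  -0.3] w 0.0435 tilt [-0.003 -0.003 -1.   ] jaw -178.4 r 36.9 dialdeg 102.3
cover_pull 0.74 [ 0.5253 -0.0526  0.1025]
t 20.1 p [0.5022 0.0319 0.1299] F [-0.1 -0.4  0.4] w 0.0434 tilt [-0.014 -0.005 -1.   ] jaw -178.5 r 38.7 dialdeg 108.0
{"tx":28.9,"ty":-3.7,"tz":5.0,"wz":0.0}
{"tx":28.9,"ty":-3.7,"tz":5.0,"wz":0.0}
{"tx":28.9,"ty":-3.7,"tz":5.0,"wz":0.0}
```

View pics/s10.png

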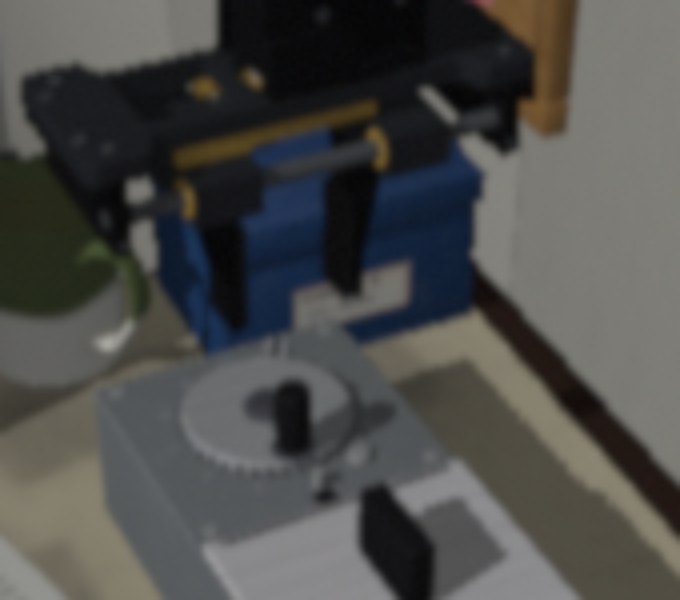

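The bolt stud has clearly dropped towards the dial: it is now at about (318,473), the old place at (325,490) is dark, and the handle is near 3 o'clock. Next, the cover pull.

Request:
{"op": "servo_tool", "data": {
  "series": [
    {"tx": 29,"ty": -4,"tz": 0,"wx": 0.5,"wy": -0.2,"wz": 0,"fingers": 0.5},
    {"tx": 29,"ty": -4,"tz": 0,"wx": 0,"wy": 0,"wz": 0,"fingers": 0.5},
    {"tx": 29,"ty": -4,"tz": 5,"wx": 0,"wy": 0,"wz": 0,"fingers": 0.5},
    {"tx": 0,"ty": 0,"tz": 0,"wx": 0,"wy": 0,"wz": 0,"fingers": 0.5}
  ]
}}

```text
time_s: 20.5
eef_pos: [0.5137, -0.0571, 0.1202]
ee_rot: [0.717, -0.697, -0.004, 0.006]
contact_force: [-0.0, -0.2, -0.5]
gripper_width: 0.0435
```

```bash
python3 -c "
from h import *
stat();goto(.5155,-.0545,.1,1,1.4)"
```

```text
t 20.5 p [ 0.5137 -0.0571  0.1202] F [-0.  -0.2 -0.5] w 0.0435 tilt [-0.015 -0.003 -1.   ] jaw -178.3 r 126.1 dialdeg 91.2
{"tx":-2.5,"ty":-1.8,"tz":20.2,"wz":0.3}
```

Request:
{"op": "servo_tool", "data": {
  "series": [
    {"tx": -2,"ty": -2.5,"tz": 10,"wx": 0.6,"wy": 0,"wz": 0,"fingers": 0.5},
    {"tx": 0,"ty": 0,"tz": 10,"wx": 0,"wy": 0,"wz": 0,"fingers": 0.5},
    {"tx": 0,"ty": 0,"tz": 0,"wx": 0,"wy": 0,"wz": 0,"fingers": 0.5}
  ]
}}

```text
time_s: 20.8
eef_pos: [0.514, -0.0556, 0.0966]
ee_rot: [0.717, -0.697, -0.002, 0.005]
contact_force: [-0.1, 0.3, 0.1]
gripper_width: 0.0434
```

```bash
python3 -c "
from h import *
stat();im=shot('s11.png',200,130);P,ok=pc(im);p=ctrl.get_state()['eef_pos']
m=ok&(abs(P[...,1]-p[1])<.05)&(abs(P[...,0]-p[0])<.06)&(P[...,2]>.087)&(P[...,2]<.17)
for z in np.arange(.09,.17,.006):
    q=P[m&(P[...,2]>z)&(P[...,2]<z+.006)]
    if len(q):
        xs=np.sort(q[:,0]); print(round(z,3),len(q),[ (float(g[0].round(3)),float(g[-1].round(3))) for g in np.split(xs,np.where(np.diff(xs)>.004)[0]+1)],q[:,1].min().round(3),q[:,1].max().round(3))
"
```

```text
t 20.8 p [ 0.514  -0.0556  0.0966] F [-0.1  0.3  0.1] w 0.0434 tilt [-0.01  -0.003 -1.   ] jaw -178.5 r 124.6 dialdeg 91.0
0.09 49 [(0.509, 0.524)] -0.077 -0.035
0.096 50 [(0.508, 0.524)] -0.078 -0.036
0.102 52 [(0.508, 0.523)] -0.077 -0.035
0.108 54 [(0.508, 0.523)] -0.077 -0.03
0.114 154 [(0.509, 0.523)] -0.077 -0.031
0.126 3 [(0.49, 0.49), (0.542, 0.543)] -0.065 -0.064
0.132 60 [(0.483, 0.492), (0.535, 0.546)] -0.068 -0.044
0.138 59 [(0.482, 0.492), (0.535, 0.545)] -0.067 -0.045
0.144 60 [(0.483, 0.49), (0.535, 0.544)] -0.069 -0.046
0.15 63 [(0.483, 0.493), (0.535, 0.545)] -0.067 -0.045
0.156 58 [(0.481, 0.491), (0.536, 0.546)] -0.067 -0.044
0.162 63 [(0.48, 0.493), (0.535, 0.547)] -0.068 -0.046
0.168 27 [(0.48, 0.493), (0.535, 0.549)] -0.068 -0.045
```

View pics/s11.png

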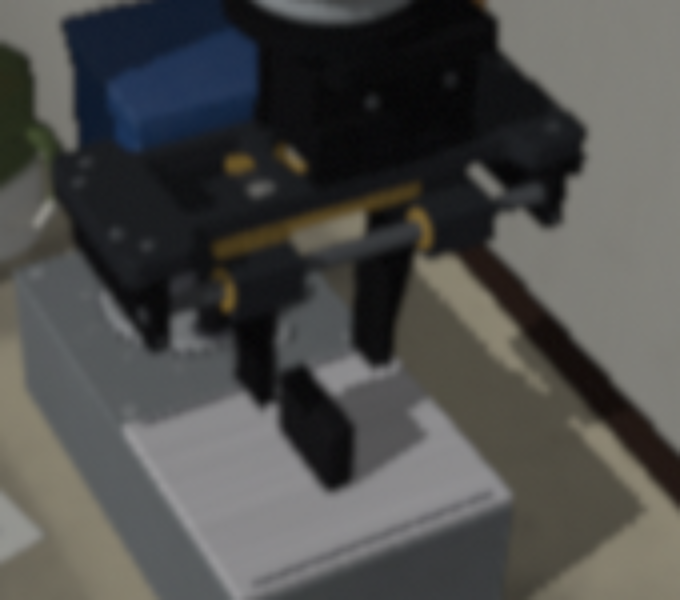

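Request:
{"op": "servo_tool", "data": {
  "series": [
    {"tx": 0,"ty": -2.5,"tz": 3,"wx": 0.5,"wy": 0,"wz": 0,"fingers": 0.5},
    {"tx": 0,"ty": 0,"tz": 15,"wx": 0,"wy": 0,"wz": 0,"fingers": 0.5},
    {"tx": 0,"ty": 0,"tz": 12,"wx": 0,"wy": 0,"wz": 0,"fingers": 0.5},
    {"tx": 0,"ty": 0,"tz": 0,"wx": 0,"wy": 0,"wz": 0,"fingers": 0.5}
  ]
}}

```text
time_s: 21.25
eef_pos: [0.5189, -0.054, 0.0675]
ee_rot: [0.718, -0.696, 0.003, -0.0]
contact_force: [-0.4, 0.2, 0.7]
gripper_width: 0.0436
```

```bash
python3 -c "
from h import *
stat();goto(.516,-.0545,.0595,1,1.4)"
```

```text
t 21.25 p [ 0.5189 -0.054   0.0675] F [-0.4  0.2  0.7] w 0.0436 tilt [ 0.004 -0.003 -1.   ] jaw -178.3 r 123.1 dialdeg 88.8
{"tx":0.5,"ty":2.9,"tz":8.0,"wz":0.3}
```

Request:
{"op": "servo_tool", "data": {
  "series": [
    {"tx": 0,"ty": 2,"tz": 7,"wx": 0,"wy": 0,"wz": 0,"fingers": 0.5},
    {"tx": 0,"ty": 0,"tz": 0,"wx": 0,"wy": 0,"wz": 0,"fingers": 0.75},
    {"tx": 0,"ty": 0,"tz": 0,"wx": 0,"wy": 0,"wz": 0,"fingers": 1},
    {"tx": 0,"ty": 0,"tz": 0,"wx": 0,"wy": 0,"wz": 0,"fingers": 1},
    {"tx": 0,"ty": 0,"tz": 0,"wx": 0,"wy": 0,"wz": 0,"fingers": 1}
  ],
  "newtons": 20
}}

```text
time_s: 21.75
eef_pos: [0.5185, -0.0534, 0.0621]
ee_rot: [0.718, -0.696, 0.004, -0.002]
contact_force: [0.1, 0.8, 0.7]
gripper_width: 0.0195
```

```bash
python3 -c "
from h import *
stat();"
```

```text
t 21.75 p [ 0.5185 -0.0534  0.0621] F [0.1 0.8 0.7] w 0.0195 tilt [ 0.009 -0.003 -1.   ] jaw -178.2 r 122.5 dialdeg 88.9
```

Request:
{"op": "servo_tool", "data": {
  "series": [
    {"tx": 0,"ty": 0,"tz": 0,"wx": 0,"wy": 0,"wz": 0,"fingers": 1},
    {"tx": 0,"ty": 0,"tz": 0,"wx": 0,"wy": 0,"wz": 0,"fingers": 1},
    {"tx": 0,"ty": 3,"tz": 0,"wx": 0,"wy": 0,"wz": 0,"fingers": 1},
    {"tx": 0,"ty": 4,"tz": 0,"wx": 0,"wy": 0,"wz": 0,"fingers": 1},
    {"tx": 0,"ty": 4,"tz": 0,"wx": 0,"wy": 0,"wz": 0,"fingers": 1}
  ]
}}

```text
time_s: 22.25
eef_pos: [0.5081, -0.0538, 0.0622]
ee_rot: [0.718, -0.696, 0.005, -0.003]
contact_force: [1.9, -0.3, -2.2]
gripper_width: 0.0136
```

```bash
python3 -c "
from h import *
stat();"
```

```text
t 22.25 p [ 0.5081 -0.0538  0.0622] F [ 1.9 -0.3 -2.2] w 0.0136 tilt [ 0.011 -0.003 -1.   ] jaw -178.2 r 122.9 dialdeg 93.8
```

Request:
{"op": "servo_tool", "data": {
  "series": [
    {"tx": 0,"ty": 8,"tz": 0,"wx": -0.4,"wy": 0,"wz": 0,"fingers": 1},
    {"tx": 0,"ty": 8,"tz": 0,"wx": 0,"wy": 0,"wz": 0,"fingers": 1},
    {"tx": 0,"ty": 8,"tz": 0,"wx": 0,"wy": 0,"wz": 0,"fingers": 1},
    {"tx": 0,"ty": 8,"tz": 0,"wx": 0,"wy": 0,"wz": 0,"fingers": 1},
    {"tx": 0,"ty": 8,"tz": 0,"wx": 0,"wy": 0,"wz": 0,"fingers": 1},
    {"tx": 0,"ty": 8,"tz": 0,"wx": 0,"wy": 0,"wz": 0,"fingers": 1},
    {"tx": 0,"ty": 8,"tz": 0,"wx": 0,"wy": 0,"wz": 0,"fingers": 1}
  ]
}}

```text
time_s: 22.95
eef_pos: [0.4484, -0.0556, 0.0621]
ee_rot: [0.718, -0.696, 0.003, -0.002]
contact_force: [2.9, -0.2, -2.1]
gripper_width: 0.0136
```

```bash
python3 -c "
from h import *
stat();"
```

```text
t 22.95 p [ 0.4484 -0.0556  0.0621] F [ 2.9 -0.2 -2.1] w 0.0136 tilt [ 0.007 -0.002 -1.   ] jaw -178.2 r 140.5 dialdeg 118.9
```

About 69 mm done, 16 left; the last part gently to the end stop.

Request:
{"op": "servo_tool", "data": {
  "series": [
    {"tx": 0,"ty": 5,"tz": 0,"wx": -0.3,"wy": 0,"wz": 0,"fingers": 1},
    {"tx": 0,"ty": 5,"tz": 0,"wx": 0,"wy": 0,"wz": 0,"fingers": 1},
    {"tx": 0,"ty": 3,"tz": 0,"wx": 0,"wy": 0,"wz": 0,"fingers": 1},
    {"tx": 0,"ty": 3,"tz": 0,"wx": 0,"wy": 0,"wz": 0,"fingers": 1},
    {"tx": 0,"ty": 3,"tz": 0,"wx": 0,"wy": 0,"wz": 0,"fingers": 1},
    {"tx": 0,"ty": 3,"tz": 0,"wx": 0,"wy": 0,"wz": 0,"fingers": 1}
  ]
}}

```text
time_s: 23.55
eef_pos: [0.4327, -0.056, 0.0622]
ee_rot: [0.719, -0.695, 0.008, -0.006]
contact_force: [12.2, -6.4, -12.1]
gripper_width: 0.014
```

```bash
python3 -c "
from h import *
stat();"
```

```text
t 23.55 p [ 0.4327 -0.056   0.0622] F [ 12.2  -6.4 -12.1] w 0.014 tilt [ 0.019 -0.001 -1.   ] jaw -178.0 r 148.7 dialdeg 124.2
```

The end stop is reached (12 N, about 85 mm of travel). I'll let go and lift.

Request:
{"op": "servo_tool", "data": {
  "series": [
    {"tx": 0,"ty": 0,"tz": 0,"wx": -0.5,"wy": 0,"wz": 0,"fingers": 1},
    {"tx": 0,"ty": 0,"tz": 0,"wx": 0,"wy": 0,"wz": 0,"fingers": 0.7},
    {"tx": 0,"ty": 0,"tz": 0,"wx": 0,"wy": 0,"wz": 0,"fingers": 0.5},
    {"tx": 0,"ty": 0,"tz": 0,"wx": 0,"wy": 0,"wz": 0,"fingers": 0.5},
    {"tx": 0,"ty": 0,"tz": 0,"wx": 0,"wy": 0,"wz": 0,"fingers": 0.5}
  ]
}}

```text
time_s: 24.05
eef_pos: [0.4306, -0.0563, 0.0621]
ee_rot: [0.719, -0.695, 0.003, -0.001]
contact_force: [0.3, 0.1, 0.5]
gripper_width: 0.0377
```

```bash
python3 -c "
from h import *
stat();"
```

```text
t 24.05 p [ 0.4306 -0.0563  0.0621] F [0.3 0.1 0.5] w 0.0377 tilt [ 0.006 -0.003 -1.   ] jaw -178.1 r 150.1 dialdeg 124.8
```

Request:
{"op": "servo_tool", "data": {
  "series": [
    {"tx": 0,"ty": 0,"tz": -10,"wx": 0,"wy": 0,"wz": 0,"fingers": 0.4},
    {"tx": 0,"ty": 0,"tz": -25,"wx": 0,"wy": 0,"wz": 0,"fingers": 0.4},
    {"tx": 0,"ty": 0,"tz": -40,"wx": 0,"wy": 0,"wz": 0,"fingers": 0.4},
    {"tx": 0,"ty": 0,"tz": -40,"wx": 0,"wy": 0,"wz": 0,"fingers": 0.4},
    {"tx": -30,"ty": 0,"tz": -20,"wx": 0,"wy": 0,"wz": 0,"fingers": 0.4},
    {"tx": -40,"ty": 0,"tz": 0,"wx": 0,"wy": 0,"wz": 0,"fingers": 0.4},
    {"tx": -40,"ty": 0,"tz": 0,"wx": 0,"wy": 0,"wz": 0,"fingers": 0.4},
    {"tx": 0,"ty": 0,"tz": 0,"wx": 0,"wy": 0,"wz": 0,"fingers": 0.4},
    {"tx": 0,"ty": 0,"tz": 0,"wx": 0,"wy": 0,"wz": 0,"fingers": 0.4}
  ]
}}

```text
time_s: 24.95
eef_pos: [0.4253, 0.0574, 0.2099]
ee_rot: [0.718, -0.696, 0.004, -0.005]
contact_force: [0.0, -0.2, 0.1]
gripper_width: 0.052
```

```bash
python3 -c "
from h import *
stat();im=shot('s12.png',200,150);P,ok=pc(im)
m=ok&(abs(P[...,1]+.056)<.03)&(P[...,2]>.1)&(P[...,2]<.125)&(P[...,0]>.38)&(P[...,0]<.55)
q=P[m];print(len(q),q.mean(0).round(4),q.min(0).round(4),q.max(0).round(4))
t=ctrl.get_image('top');cv2.imwrite('pics/t12.png',cv2.resize(t['frame'][120:300,160:370,::-1],None,fx=3.5,fy=3.3))
print([ (a['score'],px2w(im,*a['point'],z=.1025)) for a in ctrl.tip_of(im,'cover_pull')])"
```

```text
t 24.95 p [0.4253 0.0574 0.2099] F [ 0.  -0.2  0.1] w 0.052 tilt [ 0.012  0.001 -1.   ] jaw -178.2 r 88.6 dialdeg 173.9
285 [ 0.4297 -0.0612  0.1126] [ 0.4237 -0.0817  0.1   ] [ 0.4385 -0.0335  0.1182]
[(0.63, array([ 0.43248814, -0.05978193,  0.1025    ]))]
```

View pics/s12.png

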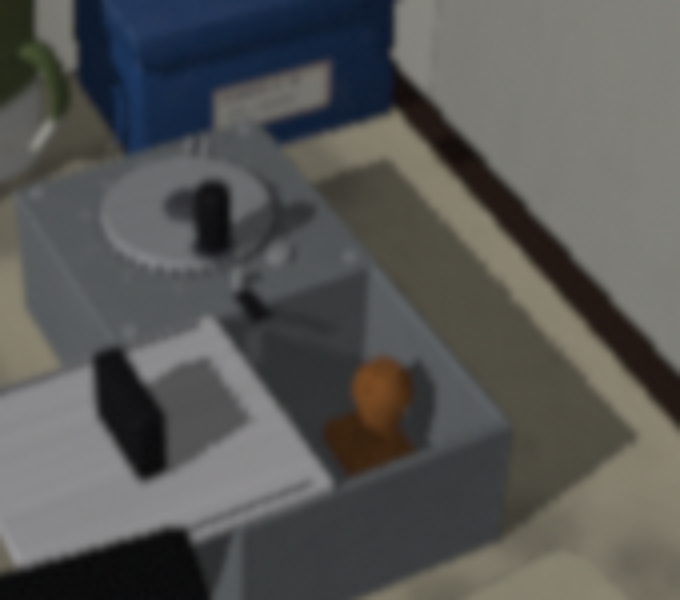

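View pics/t12.png

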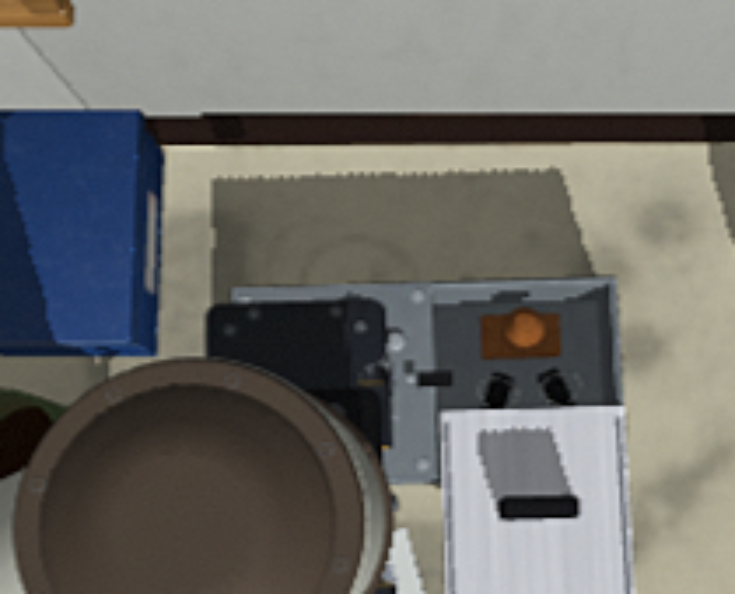

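The cover stands open by about 84–85 mm (the pull moved from x ≈ 0.514 to 0.430), the bolt is drawn back, and the gripper is clear at 0.2 m. Handing in.

```bash
python3 -c "
from h import *
print(ctrl.close_job())"
```

```text
the job is handed in; nothing more can be done
None
```

The lockbox is open and the job is handed in. It took about 25 s of the 72 s allowed; no verdict was reported.

- **Dial sequence:** I turned clockwise from -14° through a full turn and stopped at 59° (the round stud is at 60°). I then turned counterclockwise past the double bar once and stopped at -59° on the second time there (the bar is at -60°). Then slowly clockwise until the dial stopped dead at about 95°. A gentle check push there read about 10 N along the push (about 13 N in all), and the dial did not move.
- **Cover:** I slid it to its front end stop, where the force reached about 12 N along the slide (about 18 N in all), and let go.
- **Last checks:** The pull moved 84–85 mm by the depth image. The bolt stud sits towards the dial, the inside of the box is visible, and the gripper is clear with no force on the tool.

Two things disagreed or went less smoothly:

- **Height reading:** The fingertips were about 33 mm higher in the images than the reported TCP z, so I set heights from the images.
- **Bump on the first turn:** At about 226° the handle caught and the tool pressed radially inward. The horizontal force was about 23 N (about 27 N in all). I saw no collision and corrected it with shorter moves.

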